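Pack the exam kit tray

TASK

Pack the grey kit tray for the exam: lay the highlighter in the long cell, and in the row of three small cells, starting from the end with the steel pull tab, put the eraser, then the sharpener in the middle, then the glue stick standing upright, each resting on the floor of its cell. Set them down, do not drop them, and leave the cutter, the USB stick and the battery where they are.

Things in the scene. Friction and masses are not known exactly. Their poses are not given: they have to be found in the camera images.
- tray: Fixed grey tray 232 x 146 mm (x, y), any yaw; floor top 4 mm and all walls and dividers (4 mm thick) 22 mm above the table. Long cell 224 x 69 mm, centre (0, +35.5) mm; three small cells 72 x 69 mm at y -35.5: x +76 (by the tab), 0, -76. Steel pull tab: loop 26 mm out from the short +x wall. Origin: centre of underside; z up.
- highlighter: Flat chunky highlighter pen lying on its broad side, 128 mm long (x), 26 mm wide (y), 18 mm high (the clip adds 2 mm, look only); white barrel with a paper strip, grey cap of the same section towards +x. 30 g. Origin: centre of its underside; z up.
- eraser: Block eraser, white with a brown card sleeve, 50 mm long (x), 24 mm wide (y), 16 mm high. 30 g. Origin: centre of its underside; z up.
- sharpener: Metal pencil sharpener, plain block 40 mm long (x), 24 mm wide (y), 22 mm high, with a dark blade and brass screw on top and a hole in its -x end. 40 g. Origin: centre of its underside; z up.
- glue_stick: Glue stick standing upright, round, diameter 26 mm, 70 mm high; paper-wrapped body, white cap from 44 mm up. 40 g. Origin: centre of its underside; z up.
- cutter: Look-alike of the highlighter, to be left alone: snap-off cutter, flat grey handle 112 x 24 x 14 mm with a black thumb slider on top (19 mm high in all) and a narrow steel blade at its +x end, 140 mm long in all. Origin: centre of its underside; z up.
- usb_stick: Look-alike of the eraser, to be left alone: white USB stick, 58 mm long (x), 20 mm wide, 12 mm high, with a narrower steel plug at its +x end. Origin: centre of its underside; z up.
- battery: Look-alike of the glue stick, to be left alone: round battery cell standing upright, diameter 26 mm, 50 mm high, dark with a copper band, dark top with a small steel nub. Origin: centre of its underside; z up.
Mind the look-alikes: they are no part of the job. What is shaped like the sharpener but purple is not meant.

How it is judged:
At the end, for the whole second after the job is handed in: Highlighter in the long cell; eraser, sharpener, glue stick (upright) in their small cells, centres within 30 mm of the cell's (highlighter 56 mm along), flat on the floor (3.5 mm, 0.12 rad), released and still; cutter, USB stick, battery within 30 mm of their starts, battery standing (x of highlighter in the frame of tray between -0.056 and 0.056 m and y of highlighter in the frame of tray between 0.0055 and 0.0655 m and z of highlighter in the frame of tray between 0.001 and 0.0075 m and angle between each of highlighter, eraser, sharpener, glue_stick's own z axis and vertical below 0.12 rad and linear speed of each of highlighter, eraser, sharpener, glue_stick below 0.02 m/s and x of eraser in the frame of tray between 0.046 and 0.106 m and y of eraser in the frame of tray between -0.0655 and -0.0055 m and z of eraser in the frame of tray between 0.001 and 0.0075 m and x of sharpener in the frame of tray between -0.03 and 0.03 m and y of sharpener in the frame of tray between -0.0655 and -0.0055 m and z of sharpener in the frame of tray between 0.001 and 0.0075 m and x of glue_stick in the frame of tray between -0.106 and -0.046 m and y of glue_stick in the frame of tray between -0.0655 and -0.0055 m and z of glue_stick in the frame of tray between 0.001 and 0.0075 m and distance of each of cutter, usb_stick, battery from where it was at the start of the episode below 0.03 m and angle between battery's own z axis and vertical below 0.3 rad); the robot touches nothing.
It fails at once if a look-alike (cutter, USB stick or battery) has been moved 30 mm or more from where it lay, or the battery knocked over (distance of any of cutter, usb_stick, battery from where it was at the start of the episode above 0.03 m or angle between battery's own z axis and vertical above 0.6 rad).
It fails at once if one of the four kit things was dropped or thrown (moving at over 0.8 m/s out of the fingers, as after a free fall of more than 33 mm) ((linear speed of highlighter above 0.8 m/s and contact force between the fingers and highlighter below 0.05 N) or (linear speed of eraser above 0.8 m/s and contact force between the fingers and eraser below 0.05 N) or (linear speed of sharpener above 0.8 m/s and contact force between the fingers and sharpener below 0.05 N) or (linear speed of glue_stick above 0.8 m/s and contact force between the fingers and glue_stick below 0.05 N)).
It also fails if it takes over 99 s, if anything falls off the work surface, if the arm or the gripper's body presses on something with over 40 N, if the wrist force passes 120 N, or if a joint passes its speed limit or range.

ROBOT

A 6-joint arm with a two-finger parallel gripper is mounted at the origin on the work surface. World frame = base frame: x ahead of the robot, y to its left, z up, the work surface at z = 0. Lengths are in m, angles in rad, forces in N, time in s.
With the tool pointing down it reaches from about 0.35 to 0.975 m from the base axis. Payload 4.9 kg.
Tool frame: the origin (TCP) lies midway between the tips of the shut fingers; the grasp point (between the pads) lies 19 mm behind it; x points along the fingers, y is the direction in which the jaws open and shut, and the axes are right-handed (so a half turn about x gives the same grasp; the last joint's range is limited). The gripper opens to 85 mm and grips with 20 to 120 N. Pads are 22 mm wide; open, the fingers measure 114 mm over their backs; the gripper's body (76 mm by 85 mm) begins 54 mm behind the grasp point. The pads swing forward as they close: fully open they stand 13 mm farther back than shut.
Start: joints at [-1.235, 0.053, 1.613, -0, 1.476, -0.119], TCP at [0.275, -0.561, 0.231] pointing down, gripper open.
Joint ranges: [-3.01, 3.01], [-1.01, 2.22], [0.06, 2.58], [-1.02, 4.17], [0.09, 2.62], [-3.14, 3.14]. Speed limits (rad/s): [2.57, 2.57, 3.14, 3.14, 3.14, 3.14].

INTERFACE

Orientations are given as a rotation vector (axis times angle).
In Python, from station import ctrl gives the robot as it stands.
- The arm moves only by the shell command python3 -m handwheel 'ROWS' [FORCE]. ROWS is JSON, a list of rows, each a list of 3 entries, a list of its own where there are three numbers: the finger opening in m, from 0 to 0.0854, then the shift along the tool's x, y, z in m, then the turn, a rotation vector about the tool's x, y, z in degrees. In form: [[claw, [dx, dy, dz], [ax, ay, az]], ...]. A call has 1 to 10 rows; each row shifts and turns the commanded pose from where the row before left it, along the tool's axes as they then stand; what a row does not reach is not made up. A row lasts 1/12 s, in which the tool goes at most 41.7 mm and 7.16 degrees, less where a joint would pass 70% of its speed; a pose out of reach is approached as far as the arm can. A call with a gripper value outside its range is refused whole. The fingers move at their own pace and stop on an object; FORCE is the grip in N (left out, the last holds). Time passes only in rows, so rows that do not move let the fingers close. It gives the time, the measured TCP pose, the force and the opening at its end, in the units of the state.
- ctrl.get_obs(): the state, without advancing time (a new reading comes with each control period).
- ctrl.get_image(name): name is "scene" or "side" or "wrist"; returns the picture (400x640x3 uint8, red, green, blue); there is no depth.
- ctrl.camera_params(name): a dict with "vertical_fov" (degrees; the focal length in pixels is half the picture's height over the tangent of half this angle, whatever the lens; pixels are square), "cx", "cy" (the principal point, pixels), "D" ([k1, k2, p1, p2, k3] as OpenCV has them; the pictures are not rectified), "rvec" (rotation vector, rad) and "tvec" (3), from world to camera coordinates, as OpenCV has them; the wrist camera has in their place "T_tool_cam" (4x4, takes a point from camera to tool coordinates, whose origin is the TCP and whose axes are the tool frame's). Camera axes: x right, y down, z forward; pixel columns grow to the right and rows downward; lengths in m; the calibration is good to about 2 mm. A picture is of the moment at which its call begins: read the wrist's pose just before it. camera_params takes no time and is no camera call.
- ctrl.finish_job(): hands the job in, once; it reports no verdict.
Trained networks look in the newest picture that a camera, given by its name, has taken for a name from the list of things; names that differ only in an ending like _2 or _b are one class to them, and where a whole thing is asked for, a point or a joint stands for the part that bears it (a point fixed in the world has none). Each returns a list of dicts, best first, with "score" (0 to 1); they miss things now and then, are a little off and sometimes report something else, mostly with a low value. They report only what shows in the picture. A call takes as long as a camera call. They do not tell look-alikes from the thing itself.
- ctrl.look_for(thing, camera): "box" ([centre column, centre row, width, height] in pixels, round what is visible of it).
- ctrl.silhouettes(thing, camera): "mask" (400x640 bool, what is visible of it) and "box" ([centre column, centre row, width, height] in pixels, round what is visible of it).
- ctrl.tip_of(thing, camera): "centre" ([row, column] in pixels: a listed point, or the origin of a listed thing).
The state is a dict: "t": time; "q": joint angles; "dq": joint speeds; "effort": joint torques, N m; "tool_pos": TCP position; "tool_rot": TCP orientation; "contact_force": force on the tool from outside, world axes, zero at the start; "wrist_torque": the same for the moment, N m; "opening": finger opening in m.
Only numpy, scipy, OpenCV 4.12 (cv2) and the standard library are available. Lean on these libraries where they do the work, as an engineer would, in place of code of your own. Each camera call takes 0.05 s, during which the arm holds its last target.

## Working session

There is one attempt and no reset: what is moved stays moved. The work goes in short steps, Python scripts to look and compute and a shell command to move; the robot and the scene stay as the last step left them, time stands still between calls to the robot, and variables do not carry over. Pictures are saved under pics/ and viewed, and the job is handed in when it is done.

```bash
ls -la; mkdir -p pics; cat > h.py <<'E'
import numpy as np, cv2
from scipy.spatial.transform import Rotation as R
from station import ctrl
def save(name,fn):
    im=ctrl.get_image(name); cv2.imwrite('pics/'+fn,im[:,:,::-1]); return im
def cam(name,obs=None):
    p=ctrl.camera_params(name); f=200/np.tan(np.radians(p['vertical_fov'])/2)
    K=np.array([[f,0,p['cx']],[0,f,p['cy']],[0,0,1.]]); D=np.array(p['D'],float)
    if 'rvec' in p:
        Rm=R.from_rotvec(np.ravel(p['rvec'])).as_matrix(); t=np.ravel(p['tvec'])
    else:
        T=np.array(p['T_tool_cam']); W=np.eye(4); W[:3,:3]=R.from_rotvec(obs['tool_rot']).as_matrix(); W[:3,3]=obs['tool_pos']
        M=np.linalg.inv(W@T); Rm=M[:3,:3]; t=M[:3,3]
    return K,D,Rm,t
def ray(c,uv):
    K,D,Rm,t=c
    n=cv2.undistortPoints(np.array(uv,float).reshape(-1,1,2),K,D).reshape(-1,2)
    d=np.c_[n,np.ones(len(n))]@Rm
    return -Rm.T@t,d/np.linalg.norm(d,axis=1)[:,None]
def onz(c,uv,z):
    o,d=ray(c,uv); return o+d*((z-o[2])/d[:,2])[:,None]
def proj(c,P):
    K,D,Rm,t=c
    return cv2.projectPoints(np.array(P,float).reshape(-1,1,3),cv2.Rodrigues(Rm)[0],t,K,D)[0].reshape(-1,2)
def tri(cs,uvs):
    A=np.zeros((3,3));b=np.zeros(3)
    for c,uv in zip(cs,uvs):
        o,d=ray(c,[uv]);P=np.eye(3)-np.outer(d[0],d[0]);A+=P;b+=P@o
    return np.linalg.solve(A,b)
E
python3 - <<'E'
from h import *
o=ctrl.get_obs();print(o['t'],o['tool_pos'],o['tool_rot'],o['opening'])
for n in ['scene','side','wrist']:
    save(n,n+'0.png'); print(n,ctrl.camera_params(n))
    for th in ['tray','highlighter','eraser','sharpener','glue_stick','cutter','usb_stick','battery']:
        print(th,[(np.round(r['box']).astype(int).tolist(),round(r['score'],2)) for r in ctrl.look_for(th,n)])
print(ctrl.get_obs()['t'])
E
```

```text
total 12
drwxr-xr-x  3 agent agent 4096 Dec  6 18:56 .
drwxr-xr-x 23 root  root  4096 Dec  6 18:56 ..
drwxr-xr-x  2 agent agent 4096 Dec  6 18:56 pics
0.0 [ 0.27434981 -0.56088482  0.23006403] [ 1.96940955  0.4578229  -1.96984554] 0.08522597518572117
scene {'vertical_fov': 53.812395561190925, 'cx': 315.4083983766163, 'cy': 189.53070341426755, 'D': array([-0.01310512,  0.        ,  0.        ,  0.        ,  0.        ]), 'rvec': array([ 2.23730653,  0.83139409, -0.33755775]), 'tvec': array([-0.32290942, -0.19272991,  1.1986427 ])}
tray [([411, 152, 103, 66], 0.95)]
highlighter [([292, 234, 31, 42], 0.59)]
eraser [([310, 305, 26, 20], 0.59)]
sharpener [([244, 258, 14, 15], 0.82), ([233, 229, 15, 19], 0.76), ([192, 275, 26, 25], 0.76), ([197, 234, 17, 13], 0.6), ([284, 271, 24, 20], 0.59)]
glue_stick [([379, 222, 11, 27], 0.87)]
cutter [([338, 265, 63, 32], 0.87)]
usb_stick []
battery []
side {'vertical_fov': 49.60066332023208, 'cx': 324.5159955329547, 'cy': 202.15818024032103, 'D': array([-0.01600644,  0.        ,  0.        ,  0.        ,  0.        ]), 'rvec': array([ 2.3361555 , -0.
[... 501 characters left out ...]
 20], 0.76)]
battery [([316, 203, 5, 17], 0.46)]
wrist {'vertical_fov': 60.474123348604664, 'cx': 319.9049605785216, 'cy': 199.69280725087435, 'D': array([-0.02255843,  0.        ,  0.        ,  0.        ,  0.        ]), 'T_tool_cam': array([[ 1.15037759e-03, -2.73922934e-01,  9.61750957e-01,
        -1.43250351e-01],
       [ 9.99999292e-01,  6.07706914e-04, -1.02304230e-03,
         4.19737604e-04],
       [-3.04227956e-04,  9.61751453e-01,  2.73923439e-01,
        -6.79569955e-02],
       [ 0.00000000e+00,  0.00000000e+00,  0.00000000e+00,
         1.00000000e+00]])}
tray []
highlighter []
eraser []
sharpener [([84, 19, 60, 38], 0.91)]
glue_stick []
cutter []
usb_stick []
battery []
1.35
```

View pics/scene0.png

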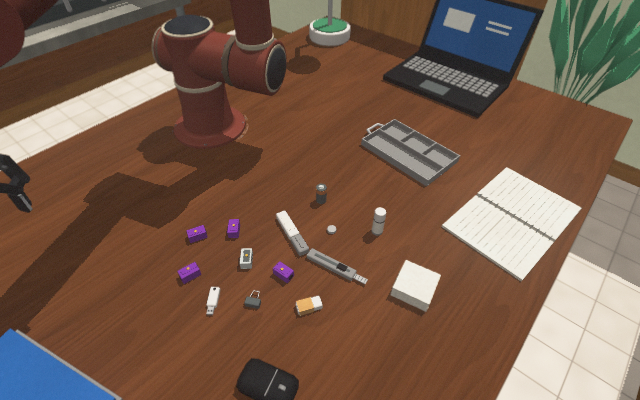

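View pics/side0.png

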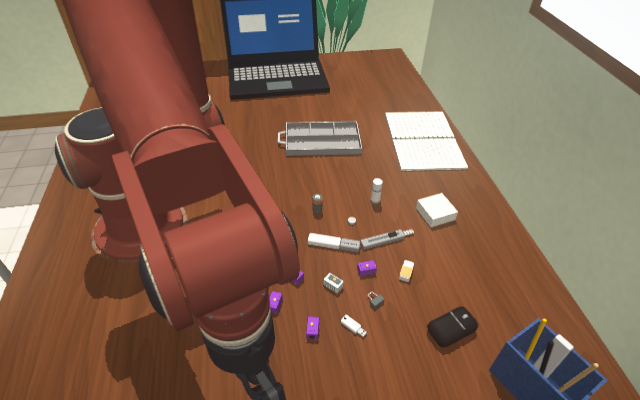

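View pics/wrist0.png

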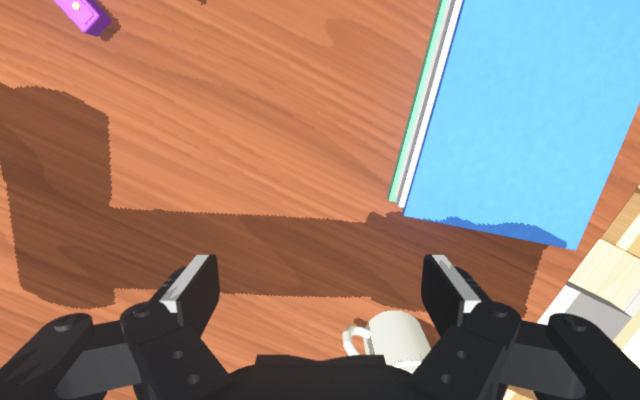

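The scene picture shows: highlighter (292,233), with its grey cap at the lower right; cutter (337,265); real sharpener (246,258), grey among purple ones; eraser (310,305); glue stick (379,221); battery (321,194); USB stick (213,299). The tray is at (411,152) with its tab at the left (374,128). In the side picture they are: highlighter (335,242), sharpener (333,283), eraser (407,271), glue (377,191), tray (323,138).

```bash
python3 - <<'E'
from h import *
cs=[cam('scene'),cam('side')]
for n,a,b in [('hl',(292,233),(334,242)),('sharp',(246,257),(333,282)),('er',(310,305),(407,270)),('glue top',(380,210),(377,181)),('cutter',(331,263),(382,240)),('usb',(213,299),(352,325)),('batt top',(321,187),(317,197)),('tray',(411,153),(322,139))]:
    print(n,np.round(tri(cs,[a,b]),3), np.round(onz(cs[0],[a],.01),3),np.round(onz(cs[1],[b],.01),3))
p=lambda l,z:print(np.round(onz(cs[0],l,z),3).tolist())
print('hl ends');p([(280,213),(304,252)],.018)
print('er ends');p([(297,308),(322,302)],.016)
print('sh');p([(246,250),(246,266)],.022)
print('tray corners: tab-left, tab far, ..');p([(363,148),(396,121),(459,156),(427,183)],.022)
E
```

```text
hl [ 0.476 -0.14   0.007] [[ 0.478 -0.142  0.01 ]] [[ 0.475 -0.142  0.01 ]]
sharp [ 0.45  -0.257  0.012] [[ 0.448 -0.255  0.01 ]] [[ 0.45  -0.257  0.01 ]]
er [ 0.626 -0.25   0.006] [[ 0.627 -0.25   0.01 ]] [[ 0.625 -0.253  0.01 ]]
glue top [ 0.615 -0.002  0.068] [[0.59  0.047 0.01 ]] [[0.638 0.058 0.01 ]]
cutter [ 0.595 -0.146  0.003] [[ 0.596 -0.147  0.01 ]] [[ 0.592 -0.155  0.01 ]]
usb [ 0.47  -0.365  0.003] [[ 0.473 -0.366  0.01 ]] [[ 0.468 -0.369  0.01 ]]
batt top [ 0.454 -0.013  0.044] [[0.432 0.014 0.01 ]] [[0.461 0.021 0.01 ]]
tray [ 0.525  0.306 -0.011] [[0.535 0.281 0.01 ]] [[0.52  0.279 0.01 ]]
hl ends
[[0.42, -0.122, 0.018], [0.538, -0.168, 0.018]]
er ends
[[0.614, -0.274, 0.016], [0.643, -0.233, 0.016]]
sh
[[0.442, -0.248, 0.022], [0.472, -0.276, 0.022]]
tray corners: tab-left, tab far, ..
[[0.429, 0.198, 0.022], [0.429, 0.368, 0.022], [0.647, 0.342, 0.022], [0.633, 0.191, 0.022]]
```

```bash
cat >> h.py <<'E'
def yawR(yaw):
    # tool x down; tool y (jaw) at world angle yaw ; z = x cross y
    x=np.array([0,0,-1.]);y=np.array([np.cos(yaw),np.sin(yaw),0]);return np.c_[x,y,np.cross(x,y)]
def yaw_now(o):
    M=R.from_rotvec(o['tool_rot']).as_matrix(); return np.arctan2(M[1,1],M[0,1])
def plan(pos,yaw,final=True):
    """shift in tool axes (now) and turn about tool axes to bring TCP to pos with jaw at yaw(deg)"""
    o=ctrl.get_obs(); M=R.from_rotvec(o['tool_rot']).as_matrix()
    if yaw is None: T=yawR(yaw_now(o))
    else: T=yawR(np.radians(yaw))
    d=M.T@(np.array(pos)-o['tool_pos']); r=R.from_matrix(M.T@T).as_rotvec(degrees=True)
    print('t %.2f yaw %.2f pos %s open %.4f F %s'%(o['t'],np.degrees(yaw_now(o)),np.round(o['tool_pos'],4),o['opening'],np.round(o['contact_force'],1)),'q6 %.2f'%o['q'][5])
    print('now-axes shift mm',np.round(d*1000,1),'turn deg',np.round(r,2),'| post-turn-axes shift',np.round(T.T@(np.array(pos)-o['tool_pos'])*1000,1))
E
python3 - <<'E'
from h import *
o=ctrl.get_obs();M=R.from_rotvec(o['tool_rot']).as_matrix();print(np.round(M,3),o['q'])
plan([0.47,-0.17,.3],None)
plan([0.5,-0.17,.3],-90)
E
```

```text
[[-0.     0.439 -0.898]
 [ 0.    -0.898 -0.439]
 [-1.    -0.     0.   ]] [-1.23501959e+00  5.26928272e-02  1.61294487e+00 -1.99787281e-05
  1.47602316e+00 -1.18980151e-01]
t 1.35 yaw -63.94 pos [ 0.2745 -0.5614  0.2313] open 0.0853 F [ 0.5 -0.2 -0.7] q6 -0.12
now-axes shift mm [ -68.7 -265.8 -347.5] turn deg [0. 0. 0.] | post-turn-axes shift [ -68.7 -265.8 -347.5]
t 1.35 yaw -63.94 pos [ 0.2745 -0.5614  0.2313] open 0.0853 F [ 0.5 -0.2 -0.7] q6 -0.12
now-axes shift mm [ -68.7 -252.6 -374.5] turn deg [26.06  0.    0.  ] | post-turn-axes shift [ -68.7 -391.4 -225.5]
```

```bash
python3 -m handwheel '[[0.085,[-0.017,0,0],[6.5,0,0]],[0.085,[-0.017,0,0],[6.5,0,0]],[0.085,[-0.017,0,0],[6.5,0,0]],[0.085,[-0.018,0,0],[6.56,0,0]],[0.085,[0,-0.033,-0.023],[0,0,0]],[0.085,[0,-0.033,-0.023],[0,0,0]],[0.085,[0,-0.033,-0.023],[0,0,0]],[0.085,[0,-0.033,-0.023],[0,0,0]],[0.085,[0,-0.033,-0.023],[0,0,0]],[0.085,[0,-0.033,-0.023],[0,0,0]]]'
python3 -m handwheel '[[0.085,[0,-0.033,-0.023],[0,0,0]],[0.085,[0,-0.033,-0.023],[0,0,0]],[0.085,[0,-0.033,-0.023],[0,0,0]],[0.085,[0,-0.033,-0.023],[0,0,0]],[0.085,[0,-0.033,-0.023],[0,0,0]],[0.085,[0,-0.033,-0.023],[0,0,0]],[0.085,[0,-0.015,-0.009],[0,0,0]],[0.085,[0,0,0],[0,0,0]],[0.085,[0,0,0],[0,0,0]]]'
python3 - <<'E'
from h import *
plan([0.56,-0.15,.3],-90)
o=ctrl.get_obs();save('wrist','w1.png');c=cam('wrist',o)
import pickle;pickle.dump((o,),open('w1.pkl','wb'))
for th in ['highlighter','eraser','sharpener','glue_stick','cutter','usb_stick','battery']:
    for r in ctrl.silhouettes(th,'wrist'):
        m=r['mask'].astype(np.uint8); z={'glue_stick':.07,'battery':.05,'eraser':.016,'sharpener':.022}.get(th,.015)
        ((cx,cy),(w,h),a)=cv2.minAreaRect(np.argwhere(m)[:,::-1].astype(np.float32))
        print(th,round(r['score'],2),np.round(r['box']).astype(int).tolist(),np.round((cx,cy,w,h,a),1),np.round(onz(c,[(cx,cy)],z),3))
E
```

```text
t: 2.18
tool_pos: [0.4133, -0.3618, 0.3005]
tool_rot: [-2.222, 0.001, 2.221]
contact_force: [1.0, -0.5, 0.6]
opening: 0.085
t: 2.93
tool_pos: [0.5598, -0.1498, 0.3002]
tool_rot: [2.22, 0.002, -2.221]
contact_force: [-0.5, -0.4, -0.1]
opening: 0.0851
t 2.93 yaw -89.88 pos [ 0.5598 -0.1498  0.3002] open 0.0851 F [-0.5 -0.4 -0.1] q6 1.18
now-axes shift mm [ 0.2  0.2 -0.2] turn deg [ 0.12  0.03 -0.02] | post-turn-axes shift [ 0.2  0.2 -0.2]
highlighter 0.83 [311, 220, 52, 92] [314.  221.   22.1  94.3  21.7] [[ 0.476 -0.143  0.015]]
eraser 0.68 [403, 107, 39, 44] [403.6 107.1  42.7  22.2  33.7] [[ 0.622 -0.251  0.016]]
sharpener 0.95 [370, 295, 34, 31] [369.9 294.9  22.3  30.5  50.7] [[ 0.37  -0.22   0.022]]
sharpener 0.7 [479, 281, 16, 20] [478.6 278.4  24.8   9.7  50.5] [[ 0.396 -0.369  0.022]]
sharpener 0.62 [385, 181, 24, 37] [383.  179.5  33.   22.   90. ] [[ 0.534 -0.23   0.022]]
sharpener 0.6 [400, 240, 35, 35] [399.7 240.1  22.2  30.9  51.3] [[ 0.452 -0.256  0.022]]
glue_stick 0.88 [191, 116, 45, 26] [193.6 115.1  23.5  43.1  87.3] [[ 0.615 -0.016  0.07 ]]
cutter 0.77 [318, 118, 33, 117] [316.5 117.  115.6  19.5  81.1] [[ 0.61  -0.146  0.015]]
usb_stick 0.66 [480, 224, 42, 32] [481.6 223.7  16.6  44.7  54. ] [[ 0.473 -0.366  0.015]]
battery 0.62 [217, 240, 29, 32] [217.3 240.7  20.4  34.7  39.8] [[ 0.463 -0.024  0.05 ]]
battery 0.33 [400, 240, 33, 38] [399.7 240.1  22.5  30.9  51.8] [[ 0.464 -0.249  0.05 ]]
battery 0.23 [193, 115, 43, 28] [193.5 115.   24.   41.   90. ] [[ 0.614 -0.009  0.05 ]]
```

View pics/w1.png

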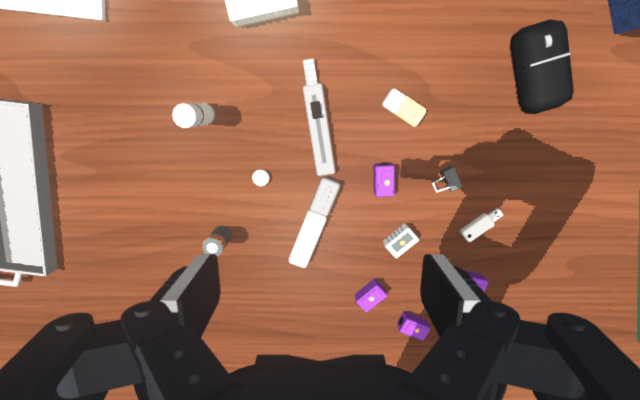

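The wrist picture shows the highlighter (314,221), cap up and near the cutter (318,118); eraser (404,107); grey sharpener (400,240); glue stick with white top (187,115); battery (217,240); USB stick (481,224). The tray edge is at the left with its tab at (8,278). Next I compute orientations from the masks and cross-check them with the fixed cameras.

```bash
cat >> h.py <<'E'
def rectz(c,mask,z):
    cnt=np.argwhere(mask)[:,::-1].astype(float); P=onz(c,cnt,z)[:,:2]
    (x,y),(w,h),a=cv2.minAreaRect((P*1000).astype(np.float32))
    if w<h: w,h,a=h,w,a+90
    return np.round([x,y,w,h,(a+90)%180-90],1)
E
python3 - <<'E'
from h import *
o=ctrl.get_obs();save('wrist','w2.png')
im=cv2.imread('pics/w2.png')
c=cam('wrist',o)
for th,zs in [('highlighter',(.009,.018)),('eraser',(.008,.016)),('sharpener',(.011,.022)),('cutter',(.01,)),('usb_stick',(.008,)),('battery',(.05,)),('glue_stick',(.07,))]:
    for r in ctrl.silhouettes(th,'wrist'):
        b=r['box']
        if th=='sharpener' and abs(b[0]-400)+abs(b[1]-240)>15: continue
        print(th,round(r['score'],2),[rectz(c,r['mask'],z).tolist() for z in zs])
# height check by triangulation of wrist/side/scene
cs=[c,cam('scene'),cam('side')]
for n,uvs in [('hl',((314,221),(292,233),(334,242))),('sharp',((401,241),(246,257),(333,282))),('er',((404,107),(310,305),(407,270))),('glue top',((186,115),(380,211),(377,182)))]:
    print(n,np.round(tri(cs,uvs),4),np.round(tri(cs[:2],uvs[:2]),4))
big=cv2.resize(im[60:290,170:520],None,fx=2.2,fy=2.2,interpolation=cv2.INTER_CUBIC);cv2.imwrite('pics/w2z.png',big)
E
```

```text
highlighter 0.64 [[471.4, -141.0, 131.9, 27.6, -21.5], [474.6, -141.2, 129.2, 27.0, -21.5]]
eraser 0.76 [[622.0, -253.0, 51.6, 25.9, 58.6], [622.1, -251.1, 50.7, 25.4, 58.6]]
eraser 0.63 [[606.3, -146.7, 140.9, 25.6, 9.8], [606.7, -146.8, 138.3, 25.1, 9.8]]
sharpener 0.56 [[447.3, -259.5, 41.5, 32.7, -46.5], [451.9, -256.7, 40.5, 31.8, -46.5]]
cutter 0.84 [[607.4, -146.5, 140.4, 26.3, 9.9]]
cutter 0.37 [[611.9, 5.8, 52.7, 27.7, 89.7]]
usb_stick 0.64 [[470.3, -369.7, 57.6, 23.5, -51.8]]
glue_stick 0.73 [[614.5, -16.2, 45.4, 24.9, 89.7]]
hl [ 0.4757 -0.1429  0.01  ] [ 0.4765 -0.1434  0.011 ]
sharp [ 0.4495 -0.2597  0.0157] [ 0.4512 -0.2593  0.0193]
er [ 0.6245 -0.2529  0.011 ] [ 0.6247 -0.2527  0.0124]
glue top [ 0.615  -0.0065  0.0676] [ 0.6165 -0.0096  0.0737]
```

View pics/w2z.png

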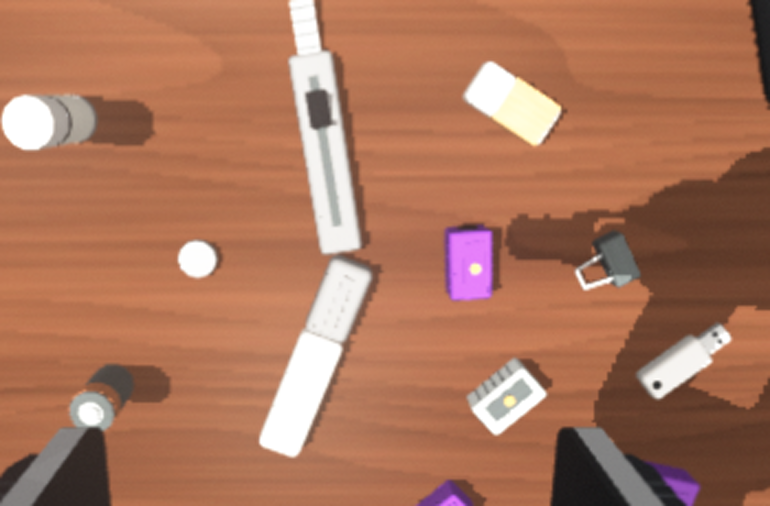

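```bash
python3 - <<'E'
from h import *
o=ctrl.get_obs();c=cam('wrist',o)
q=np.array([(470,403),(523,362),(546,393),(497,433)])/2.2+[170,60]
P=onz(c,q,.022)[:,:2]*1000;print(P.round(1),P.mean(0),[ (np.linalg.norm(P[i]-P[i-1]),np.degrees(np.arctan2(*(P[i]-P[i-1])[::-1]))) for i in range(4)])
q=np.array([(490,62),(561,107),(538,144),(464,97)])/2.2+[170,60]
P=onz(c,q,.016)[:,:2]*1000;print('er',P.mean(0),[ (np.linalg.norm(P[i]-P[i-1]),np.degrees(np.arctan2(*(P[i]-P[i-1])[::-1]))) for i in range(4)])
q=np.array([(30,123)])/2.2+[170,60];print('glue',onz(c,q,.07))
q=np.array([(94,411)])/2.2+[170,60];print('bat',onz(c,q,.05))
plan([.4505,-.258,.12],-142)
E
```

```text
[[ 447.6 -235.8]
 [ 473.9 -265.9]
 [ 454.1 -281.2]
 [ 427.8 -253.3]] [ 450.84849992 -259.05037219] [(np.float64(26.45824063894292), np.float64(41.56688186245664)), (np.float64(39.99018909027904), np.float64(-48.95973345884205)), (np.float64(25.02481661786039), np.float64(-142.3281259130298)), (np.float64(38.30509015025229), np.float64(133.2478872132741))]
er [ 622.52667291 -251.83413683] [(np.float64(22.604281515533753), np.float64(-35.80006599494464)), (np.float64(46.72729669097848), np.float64(-120.14630084559315)), (np.float64(22.92517741065497), np.float64(150.69965290615048)), (np.float64(49.29452897405088), np.float64(59.35580575046361))]
glue [[ 0.61387023 -0.00624106  0.07      ]]
bat [[ 0.4545089  -0.01777339  0.05      ]]
t 3.73 yaw -90.00 pos [ 0.5596 -0.1504  0.3003] open 0.0850 F [0.1 0.3 0.5] q6 1.18
now-axes shift mm [180.3 107.6 109.1] turn deg [52.  0. -0.] | post-turn-axes shift [180.3 152.2 -17.6]
```

```bash
python3 -m handwheel '[[0.06,[0,0.0217,0.0217],[0,0,0]],[0.06,[0,0.0217,0.0217],[0,0,0]],[0.06,[0,0.0217,0.0217],[0,0,0]],[0.06,[0,0.0217,0.0217],[0,0,0]],[0.06,[0,0.0218,0.0218],[0,0,0]],[0.06,[0.026,0,0],[6.857,0,0]],[0.06,[0.026,0,0],[6.857,0,0]],[0.06,[0.026,0,0],[6.857,0,0]],[0.06,[0.026,0,0],[6.857,0,0]],[0.06,[0.026,0,0],[6.857,0,0]]]' 60
python3 -m handwheel '[[0.06,[0.026,0,0],[6.857,0,0]],[0.06,[0.025,0,0],[6.857,0,0]],[0.06,[0,0,0],[0,0,0]],[0.06,[0,0,0],[0,0,0]]]'
python3 - <<'E'
from h import *
plan([.451,-.259,.006],-138)
o=ctrl.get_obs();save('wrist','w3.png')
E
```

```text
t: 4.57
tool_pos: [0.4509, -0.2591, 0.1694]
tool_rot: [-1.877, 0.585, 1.876]
contact_force: [0.0, -0.2, -0.1]
opening: 0.0603
t: 4.9
tool_pos: [0.4501, -0.2583, 0.1181]
tool_rot: [-1.724, 0.765, 1.73]
contact_force: [0.5, -0.6, -0.2]
opening: 0.0596
t 4.90 yaw -137.82 pos [ 0.4501 -0.2583  0.1181] open 0.0596 F [ 0.5 -0.6 -0.2] q6 1.74
now-axes shift mm [112.1  -0.3  -1.5] turn deg [ 0.18  0.19 -0.03] | post-turn-axes shift [112.1  -0.2  -1.1]
```

View pics/w3.png

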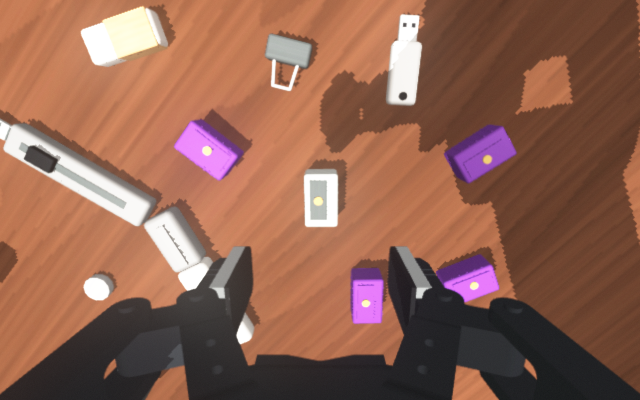

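```bash
python3 - <<'E'
from h import *
o=ctrl.get_obs();c=cam('wrist',o)
print(proj(c,[[.451,-.259,.022],o['tool_pos']]))
q=np.array([(303,171),(338,170),(338,226),(305,226)])
P=onz(c,q,.022)[:,:2]*1000;print(P.mean(0),[ (np.linalg.norm(P[i]-P[i-1]),np.degrees(np.arctan2(*(P[i]-P[i-1])[::-1]))) for i in range(4)])
print('purple',onz(c,[(366,296)],.022))
print('er',onz(c,[(126,35)],.016))
cs=[c,cam('scene'),cam('side')]
E
```

```text
[[317.96644307 200.74808709]
 [316.86829221 259.39487667]]
[ 450.30062008 -261.54294915] [(np.float64(41.77601569103479), np.float64(-46.53281751975194)), (np.float64(25.00714966902626), np.float64(-136.1596611686418)), (np.float64(42.49961199200447), np.float64(133.01443912292635)), (np.float64(24.67713808004527), np.float64(42.168238174902946))]
purple [[ 0.36968575 -0.22609014  0.022     ]]
er [[ 0.62178611 -0.25707912  0.016     ]]
```

```bash
python3 -m handwheel '[[0.06,[0.035,0.001,-0.002],[0,0,0]],[0.06,[0.035,0,0],[0,0,0]],[0.06,[0.025,0,0],[0,0,0]],[0.06,[0.017,0,0],[0,0,0]],[0.06,[0,0,0],[0,0,0]],[0.015,[0,0,0],[0,0,0]],[0.015,[0,0,0],[0,0,0]],[0.015,[0,0,0],[0,0,0]],[0.015,[0,0,0],[0,0,0]],[0.015,[0,0,0],[0,0,0]]]' 50
python3 -m handwheel '[[0.015,[0,0,0],[0,0,0]],[0.015,[-0.02,0,0],[0,0,0]],[0.015,[-0.04,0,0],[0,0,0]],[0.015,[-0.04,0,0],[0,0,0]],[0.015,[-0.04,0,0],[0,0,0]],[0.015,[-0.04,0,0],[0,0,0]],[0.015,[0,0,0],[0,0,0]]]'
python3 - <<'E'
from h import *
plan([.53,.2,.25],-90)
E
```

```text
t: 5.78
tool_pos: [0.4537, -0.2629, 0.0105]
tool_rot: [-1.731, 0.769, 1.721]
contact_force: [0.1, -0.4, 7.1]
opening: 0.0228
t: 6.37
tool_pos: [0.4559, -0.2645, 0.1991]
tool_rot: [-1.744, 0.773, 1.71]
contact_force: [1.7, -1.1, 0.7]
opening: 0.0224
t 6.37 yaw -137.97 pos [ 0.4559 -0.2645  0.1991] open 0.0224 F [ 1.7 -1.1  0.7] q6 1.74
now-axes shift mm [ -55.2 -366.2  294.4] turn deg [-47.97  -1.08  -0.27] | post-turn-axes shift [ -50.9 -464.5  -74.1]
```

```bash
python3 -m handwheel '[[0.015,[-0.009,0,0],[-6.857,-0.15,-0.04]],[0.015,[-0.009,0,0],[-6.857,-0.15,-0.04]],[0.015,[-0.009,0,0],[-6.857,-0.15,-0.04]],[0.015,[-0.009,0,0],[-6.857,-0.15,-0.04]],[0.015,[-0.009,0,0],[-6.857,-0.15,-0.04]],[0.015,[-0.009,0,0],[-6.857,-0.15,-0.04]],[0.015,[-0.009,0,0],[-6.857,-0.15,-0.04]],[0.015,[0,-0.0356,-0.0096],[0,0,0]],[0.015,[0,-0.0356,-0.0096],[0,0,0]],[0.015,[0,-0.0356,-0.0096],[0,0,0]]]'
python3 -m handwheel '[[0.015,[0,-0.0356,-0.0096],[0,0,0]],[0.015,[0,-0.0356,-0.0096],[0,0,0]],[0.015,[0,-0.0356,-0.0096],[0,0,0]],[0.015,[0,-0.0356,-0.0096],[0,0,0]],[0.015,[0,-0.0356,-0.0096],[0,0,0]],[0.015,[0,-0.0356,-0.0096],[0,0,0]],[0.015,[0,-0.0356,-0.0096],[0,0,0]],[0.015,[0,-0.0356,-0.0096],[0,0,0]],[0.015,[0,-0.0356,-0.0096],[0,0,0]],[0.015,[0,-0.0356,-0.0096],[0,0,0]]]'
python3 -m handwheel '[[0.015,[0,-0.0356,-0.0096],[0,0,0]],[0.015,[0,-0.0356,-0.0096],[0,0,0]],[0.015,[0,0,0],[0,0,0]],[0.015,[0,0,0],[0,0,0]]]'
python3 - <<'E'
from h import *
plan([.6,.27,.26],-90)
o=ctrl.get_obs();save('wrist','w4.png')
E
```

```text
t: 7.2
tool_pos: [0.481, -0.1541, 0.2522]
tool_rot: [-2.202, -0.01, 2.229]
contact_force: [0.6, 0.6, 0.1]
opening: 0.0227
t: 8.03
tool_pos: [0.577, 0.2032, 0.2548]
tool_rot: [-2.202, -0.014, 2.23]
contact_force: [1.1, -0.5, -0.5]
opening: 0.0229
t: 8.37
tool_pos: [0.5959, 0.2742, 0.2545]
tool_rot: [-2.202, -0.016, 2.233]
contact_force: [-0.2, -0.2, -0.1]
opening: 0.0223
t 8.37 yaw -89.83 pos [0.5959 0.2742 0.2545] open 0.0223 F [-0.2 -0.2 -0.1] q6 1.88
now-axes shift mm [-5.6  4.1 -4. ] turn deg [0.18 0.81 0.65] | post-turn-axes shift [-5.5  4.2 -4.1]
```

View pics/w4.png

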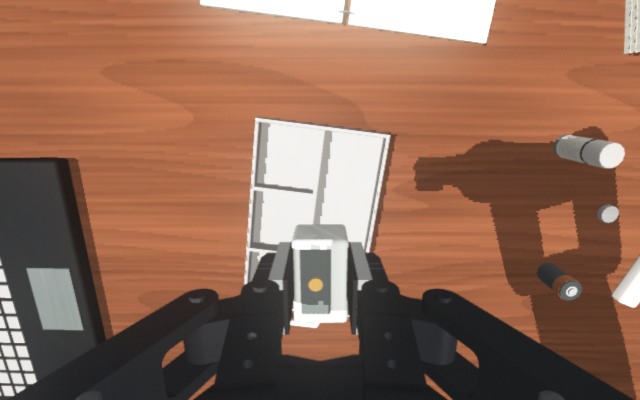

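The sharpener is held between the pads (318,285). The tray's far corners are at (256,118) and (391,134), with the small cells on the left and the long cell on the right. I'll back off towards the base to see the whole tray.

```bash
python3 -m handwheel '[[0.015,[0,0,0.038],[0,0,0]],[0.015,[0,0,0.038],[0,0.4,0.3]],[0.015,[0,0,0.038],[0,0.4,0.3]],[0.015,[0,0,0.038],[0,0,0]],[0.015,[0,0,0],[0,0,0]],[0.015,[0,0,0],[0,0,0]]]'
python3 - <<'E'
from h import *
plan([.45,.27,.26],-90)
o=ctrl.get_obs();im=save('wrist','w5.png');print(o['tool_pos'],o['tool_rot'])
np.savez('w5.npz',p=o['tool_pos'],r=o['tool_rot'])
for r in ctrl.silhouettes('tray','wrist'): print(r['score'],r['box'])
print(ctrl.tip_of('tray','wrist'))
E
```

```text
t: 8.92
tool_pos: [0.4424, 0.2713, 0.2561]
tool_rot: [-2.222, -0.001, 2.219]
contact_force: [0.4, 0.2, -0.6]
opening: 0.0224
t 8.92 yaw -90.00 pos [0.4424 0.2713 0.2561] open 0.0224 F [ 0.4  0.2 -0.6] q6 1.98
now-axes shift mm [-3.9  1.3 -7.6] turn deg [-0.   -0.06  0.08] | post-turn-axes shift [-3.9  1.3 -7.6]
[0.44242155 0.27132897 0.25609428] [-2.22195241e+00 -1.40797572e-03  2.21949235e+00]
0.73 [308.7, 109.4, 153.8, 218.8]
[{'centre': [3.1, 583.2], 'score': 0.59}, {'centre': [91.0, 306.7], 'score': 0.58}]
```

View pics/w5.png

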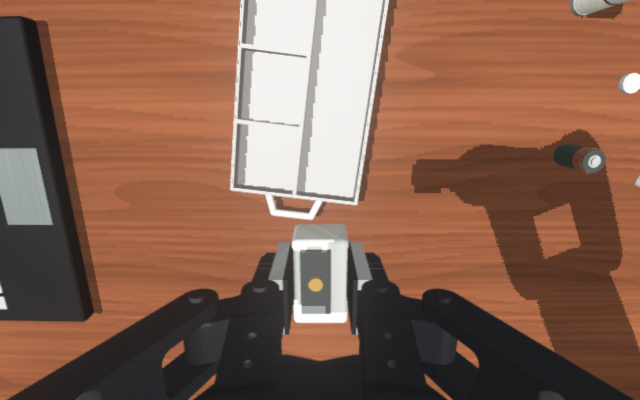

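```bash
python3 - <<'E'
import cv2,numpy as np
a=cv2.imread('pics/w4.png')[105:265,235:405];b=cv2.imread('pics/w5.png')[0:225,220:400]
a=cv2.resize(a,None,fx=2.2,fy=2.2,interpolation=cv2.INTER_CUBIC);b=cv2.resize(b,None,fx=2.2,fy=2.2,interpolation=cv2.INTER_CUBIC)
z=np.zeros((600,800,3),np.uint8);z[:a.shape[0],:a.shape[1]]=a;z[:b.shape[0],400:400+b.shape[1]]=b;cv2.imwrite('pics/tz.png',z)
E
```

```text
(no output)
```

View pics/tz.png

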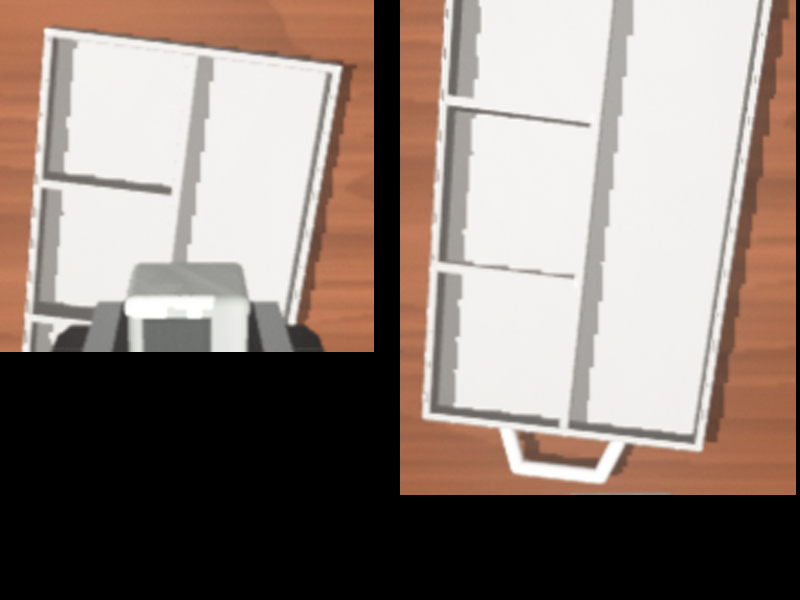

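```bash
python3 - <<'E'
from h import *
from scipy.optimize import least_squares
o5=dict(np.load('w5.npz'));o5={'tool_pos':o5['p'],'tool_rot':o5['r']}
o4={'tool_pos':np.array([.5959,.2742,.2545]),'tool_rot':np.array([-2.202,-.016,2.233])}
c4,c5=cam('wrist',o4),cam('wrist',o5)
A4=np.array([(-116,-73),(-116,73),(-38,-73),(38,-73)])/1000; U4=np.array([(46,30),(343,66),(39,182),(30,317)])/2.2+[235,105]
A5=np.array([(116,-73),(116,73),(38,-73),(-38,-73)])/1000; U5=np.array([(23,418),(300,449),(33,266),(45,101)])/2.2+[220,0]
def W(p,A):
    c,s=np.cos(p[2]),np.sin(p[2]); return np.c_[A@np.array([[c,s],[-s,c]])+p[:2],np.full(len(A),p[3])]
def f(p): return np.r_[(proj(c4,W(p,A4))-U4).ravel(),(proj(c5,W(p,A5))-U5).ravel()]
r=least_squares(f,[.53,.28,3.1,.022]);p=r.x
print('tray',p[:2],np.degrees(p[2]),'ztop',p[3],r.fun.round(1))
r2=least_squares(lambda q:f([*q,.022]),p[:3]);p=r2.x;print(p,np.degrees(p[2]),r2.fun.round(1));
np.save('tray.npy',p)
for n,a in [('long',(0,35.5)),('er',(76,-35.5)),('sh',(0,-35.5)),('gl',(-76,-35.5))]:
    w=W([*p,0.004],np.array([a])/1000)[0]; print(n,w.round(4))
    if n=='sh':plan([w[0],w[1],.1],np.degrees(p[2])-270)
s=cam('scene');print(proj(s,W([*p,.022],np.r_[A4[:2],A5[:2]])).round())
print(proj(cam('side'),W([*p,.022],np.r_[A4[:2],A5[:2]])).round())
E
```

```text
tray [0.51998548 0.28581461] 172.99847806020557 ztop 0.018839589073590526 [ 1.  -0.6 -0.3  0.4 -0.8 -0.2 -1.  -1.1  0.9  0.1  1.   1.   0.2  0.1
 -0.9  0.2]
[0.5204118  0.28539026 3.02000085] 173.03330301854197 [ 0.8 -0.8  0.6  0.3 -1.1  0.2 -1.2 -0.3  0.6  0.5  1.7  1.4 -0.1 -0.1
 -1.3 -0.7]
long [0.5161 0.2502 0.004 ]
er [0.4493 0.3298 0.004 ]
sh [0.5247 0.3206 0.004 ]
t 9.07 yaw -90.08 pos [0.445  0.2718 0.2566] open 0.0224 F [0.5 0.5 0.3] q6 1.98
now-axes shift mm [156.7 -48.7 -79.5] turn deg [ 6.88 -0.07  0.09] | post-turn-axes shift [156.6 -58.2 -73.2]
gl [0.6002 0.3114 0.004 ]
[[458. 155.]
 [426. 180.]
 [393. 118.]
 [360. 138.]]
[[356. 121.]
 [362. 148.]
 [285. 122.]
 [284. 150.]]
```

```bash
python3 -m handwheel '[[0.015,[0,0,0],[6.88,0,0]],[0.015,[0,-0.0194,-0.0257],[0,0,0]],[0.015,[0,-0.0194,-0.0257],[0,0,0]],[0.015,[0,-0.0194,-0.0257],[0,0,0]],[0.015,[0.04,0,0],[0,0,0]],[0.015,[0.04,0,0],[0,0,0]],[0.015,[0.04,0,0],[0,0,0]],[0.015,[0.04,0,0],[0,0,0]],[0.015,[0.03,0,0],[0,0,0]],[0.015,[0,0,0],[0,0,0]]]'
python3 - <<'E'
from h import *
plan([.5287,.3201,.018],-97)
save('wrist','w6.png')
E
```

```text
t: 9.9
tool_pos: [0.5233, 0.3181, 0.0569]
tool_rot: [-2.147, 0.138, 2.176]
contact_force: [-1.5, -0.7, -0.7]
opening: 0.0226
t 9.90 yaw -96.97 pos [0.5233 0.3181 0.0569] open 0.0226 F [-1.5 -0.7 -0.7] q6 2.12
now-axes shift mm [38.8 -2.9 -5.7] turn deg [ 0.03  0.76 -0.39] | post-turn-axes shift [38.9 -2.7 -5.1]
```

View pics/w6.png

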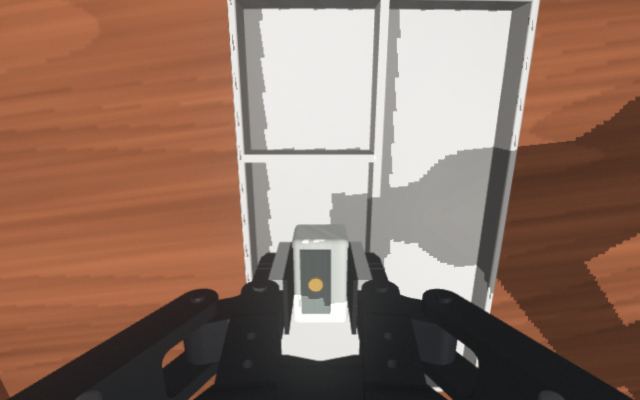

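```bash
python3 -m handwheel '[[0.015,[0.015,-0.0027,-0.0055],[0,0.4,-0.2]],[0.015,[0.014,0,0],[0,0.4,-0.2]],[0.015,[0.008,0,0],[0,0,0]],[0.015,[0.002,0,0],[0,0,0]],[0.015,[0,0,0],[0,0,0]]]'
python3 - <<'E'
from h import *
plan([.5287,.3201,.0145],-97)
E
```

```text
t: 10.37
tool_pos: [0.5344, 0.3235, 0.0281]
tool_rot: [-2.172, 0.121, 2.139]
contact_force: [-0.5, -0.8, -0.1]
opening: 0.0225
t 10.37 yaw -96.90 pos [0.5344 0.3235 0.0281] open 0.0225 F [-0.5 -0.8 -0.1] q6 2.12
now-axes shift mm [13.5  4.2  5.5] turn deg [ 0.1  -0.84  0.5 ] | post-turn-axes shift [13.6  4.1  5.3]
```

```bash
python3 -m handwheel '[[0.015,[0,0,0],[0,0,0]],[0.015,[0,0,0],[0,0,0]]]'
python3 -m handwheel '[[0.015,[0,0,0],[0,0,0]],[0.015,[0,0,0],[0,0,0]]]'
```

```text
t: 10.53
tool_pos: [0.5345, 0.3238, 0.0286]
tool_rot: [-2.173, 0.121, 2.138]
contact_force: [0.1, 0.7, 0.0]
opening: 0.0223
t: 10.7
tool_pos: [0.5339, 0.3235, 0.0277]
tool_rot: [-2.172, 0.121, 2.14]
contact_force: [-0.3, 0.4, -0.4]
opening: 0.0228
```

```bash
python3 -m handwheel '[[0.015,[0.005,0.004,0.005],[0,0,0]],[0.015,[0,0,0],[0,0,0]]]'
python3 - <<'E'
from h import *
plan([.5287,.3201,.0145],-97);o=ctrl.get_obs();print(o['q'])
E
```

```text
t: 10.87
tool_pos: [0.5265, 0.3193, 0.0206]
tool_rot: [-2.169, 0.123, 2.144]
contact_force: [0.6, -0.2, -0.4]
opening: 0.0223
t 10.87 yaw -96.87 pos [0.5265 0.3193 0.0206] open 0.0223 F [ 0.6 -0.2 -0.4] q6 2.12
now-axes shift mm [ 6.2 -1.  -2. ] turn deg [ 0.12 -0.65  0.39] | post-turn-axes shift [ 6.1 -1.1 -2. ]
[ 4.24341735e-01  2.38138427e-01  1.78422989e+00 -1.52885161e-04
  1.10596557e+00  2.11522394e+00]
```

```bash
python3 -m handwheel '[[0.015,[0.004,0,-0.001],[0,-0.4,0.3]],[0.015,[0,0,0],[0,0,0]]]'
python3 - <<'E'
from h import *
plan([.5287,.3201,.0145],-97);o=ctrl.get_obs();print(o['q'])
E
```

```text
t: 11.03
tool_pos: [0.5286, 0.3196, 0.0168]
tool_rot: [-2.164, 0.128, 2.153]
contact_force: [-1.0, -1.1, -0.0]
opening: 0.0226
t 11.03 yaw -96.88 pos [0.5286 0.3196 0.0168] open 0.0226 F [-1.  -1.1 -0. ] q6 2.12
now-axes shift mm [ 2.3 -0.5  0. ] turn deg [ 0.12 -0.29  0.11] | post-turn-axes shift [ 2.3 -0.5 -0. ]
[ 4.23796635e-01  2.52253369e-01  1.77479143e+00 -1.18643812e-03
  1.10917633e+00  2.11526874e+00]
```

```bash
python3 -m handwheel '[[0.015,[0.003,0,0],[0,0,0]],[0.015,[0,0,0],[0,0,0]]]'
python3 -m handwheel '[[0.015,[0.002,0,0],[0,0,0]],[0.015,[0,0,0],[0,0,0]]]'
```

```text
t: 11.2
tool_pos: [0.5295, 0.32, 0.0147]
tool_rot: [-2.166, 0.127, 2.151]
contact_force: [-0.0, 0.2, -0.3]
opening: 0.0227
t: 11.37
tool_pos: [0.5295, 0.3201, 0.0145]
tool_rot: [-2.165, 0.127, 2.152]
contact_force: [-4.5, -2.5, 9.6]
opening: 0.0229
```

```bash
python3 -m handwheel '[[0.032,[0,0,0],[0,0,0]],[0.032,[0,0,0],[0,0,0]],[0.032,[0,0,0],[0,0,0]],[0.032,[-0.01,0,0],[0,0,0]],[0.032,[-0.03,0,0],[0,0,0]],[0.034,[-0.04,0,0],[0,0,0]],[0.05,[-0.04,0,0],[0,0,0]],[0.05,[-0.04,0,0],[0,0,0]],[0.05,[0,0,0],[0,0,0]]]'
python3 - <<'E'
from h import *
plan([.6225,-.252,.12],-31)
save('wrist','w7.png')
E
```

```text
t: 12.12
tool_pos: [0.5329, 0.3219, 0.1846]
tool_rot: [-2.178, 0.118, 2.13]
contact_force: [1.1, -0.2, 2.9]
opening: 0.0503
t 12.12 yaw -96.87 pos [0.5329 0.3219 0.1846] open 0.0503 F [ 1.1 -0.2  2.9] q6 2.12
now-axes shift mm [  61.3  559.8 -156.3] turn deg [-65.87  -1.49  -0.1 ] | post-turn-axes shift [ 64.6 372.4 445.7]
```

View pics/w7.png

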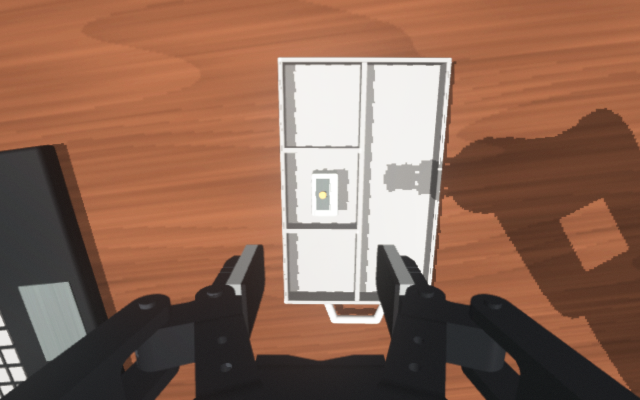

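```bash
python3 -m handwheel '[[0.06,[0,0.0372,-0.0106],[0,0,0]],[0.06,[0,0.0372,-0.0106],[0,0,0]],[0.06,[0,0.0372,-0.0106],[0,0,0]],[0.06,[0,0.0372,-0.0106],[0,0,0]],[0.06,[0,0.0372,-0.0106],[0,0,0]],[0.06,[0,0.0372,-0.0106],[0,0,0]],[0.06,[0,0.0372,-0.0106],[0,0,0]],[0.06,[0,0.0372,-0.0106],[0,0,0]],[0.06,[0,0.0372,-0.0106],[0,0,0]],[0.06,[0,0.0372,-0.0106],[0,0,0]]]'
python3 -m handwheel '[[0.06,[0,0.0372,-0.0106],[0,0,0]],[0.06,[0,0.0372,-0.0106],[0,0,0]],[0.06,[0,0.0372,-0.0106],[0,0,0]],[0.06,[0,0.0372,-0.0106],[0,0,0]],[0.06,[0,0.0372,-0.0106],[0,0,0]],[0.06,[0.006,0,0],[-6.6,0,0]],[0.06,[0.006,0,0],[-6.6,0,0]],[0.06,[0.006,0,0],[-6.6,0,0]],[0.06,[0.006,0,0],[-6.6,0,0]],[0.06,[0.006,0,0],[-6.6,0,0]]]'
python3 -m handwheel '[[0.06,[0.006,0,0],[-6.6,0,0]],[0.06,[0.006,0,0],[-6.6,0,0]],[0.06,[0.006,0,0],[-6.6,0,0]],[0.06,[0.006,0,0],[-6.6,0,0]],[0.06,[0.006,0,0],[-6.6,0,0]],[0.06,[0,0,0],[0,0,0]],[0.06,[0,0,0],[0,0,0]]]'
python3 - <<'E'
from h import *
plan([.6225,-.252,.06],-31)
o=ctrl.get_obs();save('wrist','w8.png');c=cam('wrist',o)
for r in ctrl.silhouettes('eraser','wrist'): print(r['score'],rectz(c,r['mask'],.016))
print(proj(c,[[.6225,-.252,.016]]))
E
```

```text
t: 13.0
tool_pos: [0.5879, -0.0642, 0.1713]
tool_rot: [-2.163, 0.127, 2.153]
contact_force: [1.1, -0.0, -1.0]
opening: 0.0601
t: 13.83
tool_pos: [0.6184, -0.2533, 0.1404]
tool_rot: [1.971, 0.464, -1.961]
contact_force: [0.1, 0.7, 1.0]
opening: 0.06
t: 14.42
tool_pos: [0.6185, -0.2529, 0.1107]
tool_rot: [1.601, 0.903, -1.591]
contact_force: [0.1, 0.0, 0.9]
opening: 0.0597
t 14.42 yaw -31.05 pos [ 0.6185 -0.2529  0.1107] open 0.0597 F [0.1 0.  0.9] q6 0.04
now-axes shift mm [50.7  2.8 -2.5] turn deg [-0.05 -0.29 -0.11] | post-turn-axes shift [50.7  2.9 -2.8]
0.71 [ 622.9 -251.2   50.6   24.2   59. ]
[[324.65182776 197.07225612]]
```

View pics/w8.png

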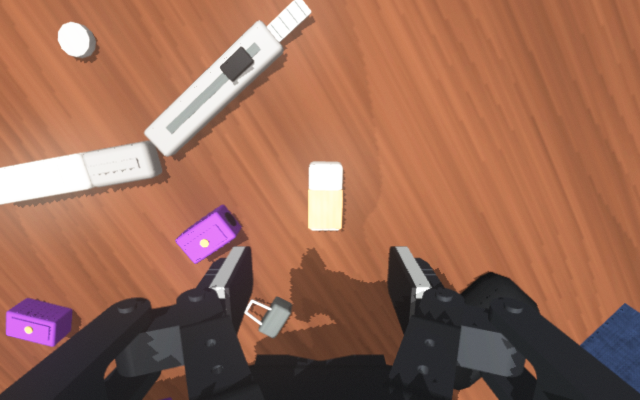

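```bash
python3 -m handwheel '[[0.06,[0.035,0.0028,-0.0032],[0,-0.3,-0.1]],[0.06,[0.035,0,0],[0,0,0]],[0.06,[0.022,0,0],[0,0,0]],[0.06,[0.007,0,0],[0,0,0]],[0.06,[0,0,0],[0,0,0]],[0.06,[0,0,0],[0,0,0]]]'
python3 - <<'E'
from h import *
plan([.6227,-.2515,.006],-31)
E
```

```text
t: 15.02
tool_pos: [0.6246, -0.2525, 0.0144]
tool_rot: [1.596, 0.9, -1.592]
contact_force: [0.1, 1.0, 0.5]
opening: 0.0598
t 15.02 yaw -30.92 pos [ 0.6246 -0.2525  0.0144] open 0.0598 F [0.1 1.  0.5] q6 0.05
now-axes shift mm [ 8.4 -2.1  0.1] turn deg [ 0.08 -0.   -0.25] | post-turn-axes shift [ 8.4 -2.1  0.1]
```

```bash
python3 -m handwheel '[[0.06,[0.007,-0.001,0],[0,0,0]],[0.06,[0,0,0],[0,0,0]],[0.06,[0,0,0],[0,0,0]]]'
python3 - <<'E'
from h import *
plan([.6227,-.2515,.006],-31)
E
```

```text
t: 15.27
tool_pos: [0.6237, -0.2519, 0.0075]
tool_rot: [1.595, 0.899, -1.591]
contact_force: [0.2, -1.4, -0.3]
opening: 0.0602
t 15.27 yaw -30.89 pos [ 0.6237 -0.2519  0.0075] open 0.0602 F [ 0.2 -1.4 -0.3] q6 0.04
now-axes shift mm [ 1.5 -1.1  0.1] turn deg [ 0.11 -0.   -0.28] | post-turn-axes shift [ 1.5 -1.1  0.1]
```

```bash
python3 -m handwheel '[[0.06,[0.0025,-0.001,0],[0,0,0]],[0.06,[0,0,0],[0,0,0]],[0.015,[0,0,0],[0,0,0]],[0.015,[0,0,0],[0,0,0]],[0.015,[0,0,0],[0,0,0]],[0.015,[0,0,0],[0,0,0]],[0.015,[0,0,0],[0,0,0]],[0.015,[0,0,0],[0,0,0]],[0.015,[0,0,0],[0,0,0]]]' 50
python3 -m handwheel '[[0.015,[-0.01,0,0],[0,0,0]],[0.015,[-0.02,0,0],[0,0,0]],[0.015,[-0.03,0,0],[0,0,0]],[0.015,[-0.04,0,0],[0,0,0]],[0.015,[-0.04,0,0],[0,0,0]],[0.015,[0,0,0],[0,0,0]]]'
python3 - <<'E'
from h import *
plan([.4493,.3298,.12],-97)
save('wrist','w9.png')
E
```

```text
t: 16.02
tool_pos: [0.6225, -0.2512, 0.0041]
tool_rot: [1.595, 0.901, -1.592]
contact_force: [0.8, -0.1, 2.5]
opening: 0.0227
t: 16.52
tool_pos: [0.6265, -0.2533, 0.1554]
tool_rot: [1.599, 0.886, -1.58]
contact_force: [1.4, -1.0, 1.6]
opening: 0.0223
t 16.52 yaw -30.87 pos [ 0.6265 -0.2533  0.1554] open 0.0223 F [ 1.4 -1.   1.6] q6 0.04
now-axes shift mm [  26.8 -451.9 -409.5] turn deg [66.12 -0.69 -0.97] | post-turn-axes shift [  35.4 -557.1  247. ]
```

View pics/w9.png

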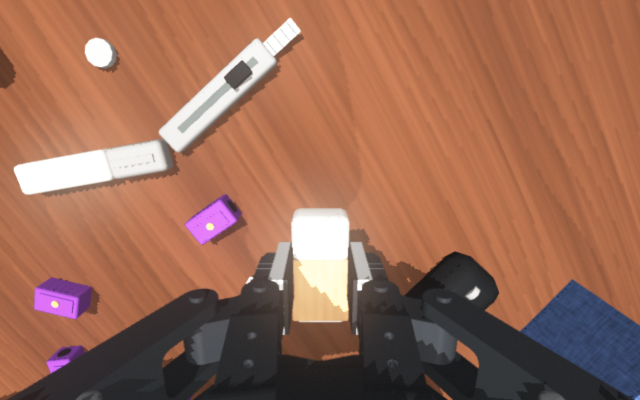

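```bash
python3 -m handwheel '[[0.015,[0,0,0],[6.6,-0.07,-0.1]],[0.015,[0,0,0],[6.6,-0.07,-0.1]],[0.015,[0,0,0],[6.6,-0.07,-0.1]],[0.015,[0,0,0],[6.6,-0.07,-0.1]],[0.015,[0,0,0],[6.6,-0.07,-0.1]],[0.015,[0,0,0],[6.6,-0.07,-0.1]],[0.015,[0,0,0],[6.6,-0.07,-0.1]],[0.015,[0,0,0],[6.6,-0.07,-0.1]],[0.015,[0,0,0],[6.6,-0.07,-0.1]],[0.015,[0,0,0],[6.6,-0.07,-0.1]]]'
python3 -m handwheel '[[0.015,[0,-0.0348,0.01544],[0,0,0]],[0.015,[0,-0.0348,0.01544],[0,0,0]],[0.015,[0,-0.0348,0.01544],[0,0,0]],[0.015,[0,-0.0348,0.01544],[0,0,0]],[0.015,[0,-0.0348,0.01544],[0,0,0]],[0.015,[0,-0.0348,0.01544],[0,0,0]],[0.015,[0,-0.0348,0.01544],[0,0,0]],[0.015,[0,-0.0348,0.01544],[0,0,0]],[0.015,[0,-0.0348,0.01544],[0,0,0]],[0.015,[0,-0.0348,0.01544],[0,0,0]]]'
python3 -m handwheel '[[0.015,[0,-0.0348,0.01544],[0,0,0]],[0.015,[0,-0.0348,0.01544],[0,0,0]],[0.015,[0,-0.0348,0.01544],[0,0,0]],[0.015,[0,-0.0348,0.01544],[0,0,0]],[0.015,[0,-0.0348,0.01544],[0,0,0]],[0.015,[0,-0.0348,0.01544],[0,0,0]],[0.015,[0,0,0],[0,0,0]],[0.015,[0,0,0],[0,0,0]]]'
python3 - <<'E'
from h import *
plan([.4493,.3298,.04],-97)
E
```

```text
t: 17.4
tool_pos: [0.6209, -0.2503, 0.1421]
tool_rot: [-2.133, 0.126, 2.172]
contact_force: [-0.7, -0.0, 0.4]
opening: 0.0228
t: 18.23
tool_pos: [0.5085, 0.1146, 0.1472]
tool_rot: [-2.137, 0.122, 2.175]
contact_force: [1.0, -0.1, -0.1]
opening: 0.0226
t: 18.9
tool_pos: [0.4417, 0.3327, 0.1499]
tool_rot: [-2.14, 0.12, 2.178]
contact_force: [0.2, -0.9, -0.5]
opening: 0.0226
t 18.90 yaw -96.67 pos [0.4417 0.3327 0.1499] open 0.0226 F [ 0.2 -0.9 -0.5] q6 2.19
now-axes shift mm [109.8   2.5  -9.8] turn deg [0.33 1.02 0.26] | post-turn-axes shift [109.9   1.9  -7.9]
```

```bash
python3 -m handwheel '[[0.015,[0.03,0.002,-0.008],[0.3,0.5,0.15]],[0.015,[0.035,0,0],[0,0.5,0.15]],[0.015,[0.03,0,0],[0,0,0]],[0.015,[0.01,0,0],[0,0,0]],[0.015,[0,0,0],[0,0,0]],[0.015,[0,0,0],[0,0,0]]]'
python3 - <<'E'
from h import *
plan([.4493,.3298,.0085],-97)
E
```

```text
t: 19.4
tool_pos: [0.4507, 0.3282, 0.0461]
tool_rot: [-2.157, 0.136, 2.155]
contact_force: [-0.6, 0.8, -0.3]
opening: 0.0232
t 19.40 yaw -97.25 pos [0.4507 0.3282 0.0461] open 0.0232 F [-0.6  0.8 -0.3] q6 2.19
now-axes shift mm [37.6 -1.4  1.6] turn deg [-0.25 -0.05  0.02] | post-turn-axes shift [37.6 -1.4  1.5]
```

```bash
python3 -m handwheel '[[0.015,[0.015,-0.001,0.001],[-0.2,0,0]],[0.015,[0.01,0,0],[0,0,0]],[0.015,[0.006,0,0],[0,0,0]],[0.015,[0,0,0],[0,0,0]],[0.015,[0,0,0],[0,0,0]]]'
python3 - <<'E'
from h import *
plan([.4493,.3298,.0085],-97)
E
```

```text
t: 19.82
tool_pos: [0.4499, 0.3302, 0.0155]
tool_rot: [-2.16, 0.131, 2.156]
contact_force: [-0.6, -0.2, -0.2]
opening: 0.0225
t 19.82 yaw -96.99 pos [0.4499 0.3302 0.0155] open 0.0225 F [-0.6 -0.2 -0.2] q6 2.19
now-axes shift mm [7.  0.5 0.6] turn deg [ 0.01 -0.11  0.07] | post-turn-axes shift [7.  0.5 0.6]
```

```bash
python3 -m handwheel '[[0.015,[0.004,0,0],[0,0,0]],[0.015,[0.003,0,0],[0,0,0]],[0.015,[0,0,0],[0,0,0]]]'
python3 -m handwheel '[[0.015,[0.0015,0,0],[0,0,0]],[0.015,[0,0,0],[0,0,0]]]'
```

```text
t: 20.07
tool_pos: [0.45, 0.3303, 0.0082]
tool_rot: [-2.16, 0.13, 2.155]
contact_force: [0.0, 0.1, 0.4]
opening: 0.023
t: 20.23
tool_pos: [0.45, 0.3304, 0.0081]
tool_rot: [-2.16, 0.131, 2.157]
contact_force: [-3.2, -2.6, 8.3]
opening: 0.0226
```

Contact with the floor came at the predicted height. Now I release and rise.

```bash
python3 -m handwheel '[[0.032,[0,0,0],[0,0,0]],[0.032,[0,0,0],[0,0,0]],[0.032,[0,0,0],[0,0,0]],[0.032,[-0.01,0,0],[0,0,0]],[0.032,[-0.03,0,0],[0,0,0]],[0.034,[-0.04,0,0],[0,0,0]],[0.06,[-0.04,0,0],[0,0,0]],[0.06,[-0.04,0,0],[0,0,0]],[0.06,[0,0,0],[0,0,0]]]'
python3 - <<'E'
from h import *
plan([.4755,-.142,.2],-111.5)
save('wrist','w10.png')
E
```

```text
t: 20.98
tool_pos: [0.4541, 0.3327, 0.1778]
tool_rot: [-2.171, 0.12, 2.136]
contact_force: [1.8, 1.0, 1.5]
opening: 0.0597
t 20.98 yaw -96.97 pos [0.4541 0.3327 0.1778] open 0.0597 F [1.8 1.  1.5] q6 2.19
now-axes shift mm [-26.2 468.3 -79.3] turn deg [14.52 -0.81  0.75] | post-turn-axes shift [ -22.2  433.8 -193.9]
```

View pics/w10.png

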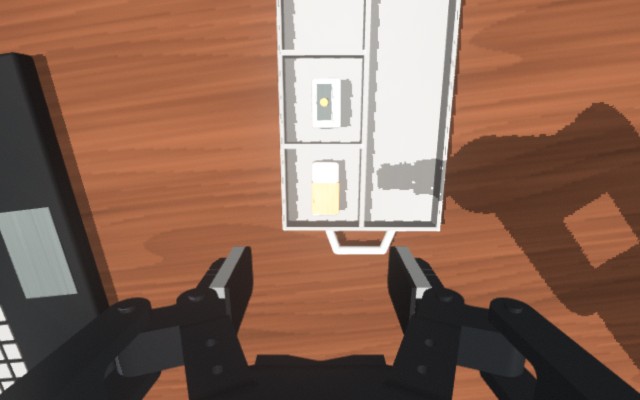

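```bash
python3 -m handwheel '[[0.06,[0,0.036,-0.0061],[0,0,0]],[0.06,[0,0.036,-0.0061],[0,0,0]],[0.06,[0,0.036,-0.0061],[0,0,0]],[0.06,[0,0.036,-0.0061],[0,0,0]],[0.06,[0,0.036,-0.0061],[0,0,0]],[0.06,[0,0.036,-0.0061],[0,0,0]],[0.06,[0,0.036,-0.0061],[0,0,0]],[0.06,[0,0.036,-0.0061],[0,0,0]],[0.06,[0,0.036,-0.0061],[0,0,0]],[0.06,[0,0.036,-0.0061],[0,0,0]]]'
python3 -m handwheel '[[0.06,[0,0.036,-0.0061],[0,0,0]],[0.06,[0,0.036,-0.0061],[0,0,0]],[0.06,[0,0.036,-0.0061],[0,0,0]],[0.06,[0.02,0,0],[4.85,-0.3,0.25]],[0.06,[0.02,0,0],[4.85,-0.3,0.25]],[0.06,[0.02,0,0],[4.85,-0.2,0.25]],[0.06,[0,0,0],[0,0,0]],[0.06,[0,0,0],[0,0,0]]]'
python3 - <<'E'
from h import *
plan([.4755,-.142,.05],-111.5)
o=ctrl.get_obs();save('wrist','w11.png');c=cam('wrist',o)
for r in ctrl.silhouettes('highlighter','wrist'): print(r['score'],r['box'],rectz(c,r['mask'],.018))
E
```

```text
t: 21.87
tool_pos: [0.4651, -0.0363, 0.1653]
tool_rot: [-2.158, 0.13, 2.158]
contact_force: [0.8, -0.2, -0.5]
opening: 0.06
t: 22.53
tool_pos: [0.4694, -0.1436, 0.1043]
tool_rot: [-2.003, 0.392, 2.039]
contact_force: [-0.1, 0.4, 0.8]
opening: 0.06
t 22.53 yaw -111.41 pos [ 0.4694 -0.1436  0.1043] open 0.0600 F [-0.1  0.4  0.8] q6 1.51
now-axes shift mm [54.2 -4.4 -6. ] turn deg [ 0.09  0.89 -0.75] | post-turn-axes shift [54.3 -3.7 -5.1]
0.81 [310.7, 192.1, 41.8, 175.2] [ 473.8 -142.   127.5   27.3  -21.4]
```

View pics/w11.png

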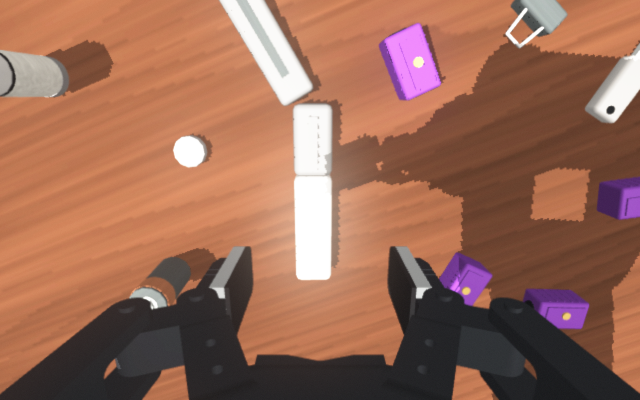

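```bash
python3 -m handwheel '[[0.06,[0.03,-0.0033,-0.0042],[0,0.4,-0.4]],[0.06,[0.03,0,0],[0,0.4,-0.3]],[0.06,[0.022,0,0],[0,0,0]],[0.06,[0.008,0,0],[0,0,0]],[0.06,[0,0,0],[0,0,0]],[0.06,[0,0,0],[0,0,0]]]'
python3 - <<'E'
from h import *
plan([.4745,-.142,.005],-111.5)
E
```

```text
t: 23.13
tool_pos: [0.4765, -0.1436, 0.0175]
tool_rot: [-2.022, 0.385, 2.013]
contact_force: [0.1, -0.4, -0.3]
opening: 0.0597
t 23.13 yaw -111.49 pos [ 0.4765 -0.1436  0.0175] open 0.0597 F [ 0.1 -0.4 -0.3] q6 1.50
now-axes shift mm [12.5 -0.8  2.5] turn deg [ 0.01 -0.28 -0.08] | post-turn-axes shift [12.5 -0.7  2.4]
```

```bash
python3 -m handwheel '[[0.06,[0.009,0,0.001],[0,-0.2,0]],[0.06,[0.003,0,0],[0,0,0]],[0.06,[0,0,0],[0,0,0]],[0.06,[0,0,0],[0,0,0]]]'
python3 - <<'E'
from h import *
plan([.4745,-.142,.005],-111.5)
E
```

```text
t: 23.47
tool_pos: [0.4748, -0.143, 0.0045]
tool_rot: [-2.016, 0.385, 2.017]
contact_force: [-0.6, 0.5, -0.3]
opening: 0.0598
t 23.47 yaw -111.53 pos [ 0.4748 -0.143   0.0045] open 0.0598 F [-0.6  0.5 -0.3] q6 1.51
now-axes shift mm [-0.5 -0.8  0.7] turn deg [-0.03 -0.01 -0.08] | post-turn-axes shift [-0.5 -0.8  0.7]
```

```bash
python3 -m handwheel '[[0.015,[0,0,0],[0,0,0]],[0.015,[0,0,0],[0,0,0]],[0.015,[0,0,0],[0,0,0]],[0.015,[0,0,0],[0,0,0]],[0.015,[0,0,0],[0,0,0]],[0.015,[0,0,0],[0,0,0]],[0.015,[0,0,0],[0,0,0]]]' 70
python3 -m handwheel '[[0.015,[-0.01,0,0],[0,0,0]],[0.015,[-0.02,0,0],[0,0,0]],[0.015,[-0.03,0,0],[0,0,0]],[0.015,[-0.04,0,0],[0,0,0]],[0.015,[-0.04,0,0],[0,0,0]],[0.015,[0,0,0],[0,0,0]]]'
python3 - <<'E'
from h import *
plan([.5161,.2502,.12],-97)
save('wrist','w12.png')
E
```

```text
t: 24.05
tool_pos: [0.4751, -0.1431, 0.0047]
tool_rot: [-2.017, 0.385, 2.016]
contact_force: [-1.0, 0.9, 5.2]
opening: 0.0238
t: 24.55
tool_pos: [0.4793, -0.1448, 0.1537]
tool_rot: [-2.033, 0.389, 2.003]
contact_force: [1.9, -0.2, 1.1]
opening: 0.0239
t 24.55 yaw -111.53 pos [ 0.4793 -0.1448  0.1537] open 0.0239 F [ 1.9 -0.2  1.1] q6 1.51
now-axes shift mm [  31.1 -381.   111.1] turn deg [-14.52  -0.83  -0.24] | post-turn-axes shift [  33.7 -396.5   11.6]
```

View pics/w12.png

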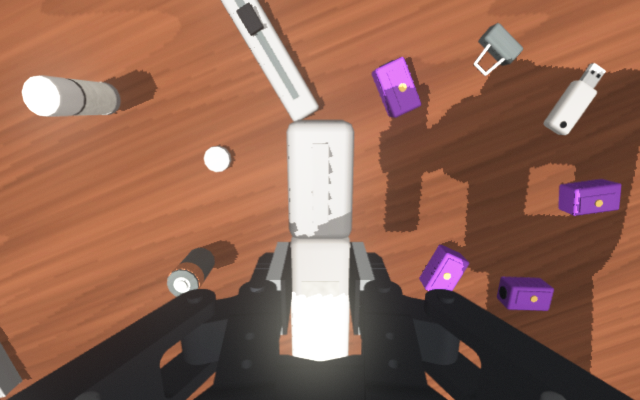

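```bash
python3 -m handwheel '[[0.015,[0,0,0],[-4.84,-0.28,-0.08]],[0.015,[0,0,0],[-4.84,-0.28,-0.08]],[0.015,[0,0,0],[-4.84,-0.28,-0.08]],[0.015,[0,-0.036,0.001],[0,0,0]],[0.015,[0,-0.036,0.001],[0,0,0]],[0.015,[0,-0.036,0.001],[0,0,0]],[0.015,[0,-0.036,0.001],[0,0,0]],[0.015,[0,-0.036,0.001],[0,0,0]],[0.015,[0,-0.036,0.001],[0,0,0]],[0.015,[0,-0.036,0.001],[0,0,0]]]'
python3 -m handwheel '[[0.015,[0,-0.036,0.001],[0,0,0]],[0.015,[0,-0.036,0.001],[0,0,0]],[0.015,[0,-0.036,0.001],[0,0,0]],[0.015,[0,-0.036,0.001],[0,0,0]],[0.015,[0,0,0],[0,0,0]],[0.015,[0,0,0],[0,0,0]]]'
python3 - <<'E'
from h import *
plan([.5161,.2502,.045],-97)
E
```

```text
t: 25.43
tool_pos: [0.4972, 0.1099, 0.1439]
tool_rot: [-2.137, 0.126, 2.174]
contact_force: [0.0, 0.0, -0.2]
opening: 0.0243
t: 25.93
tool_pos: [0.5109, 0.2528, 0.1445]
tool_rot: [-2.139, 0.124, 2.176]
contact_force: [0.6, -0.9, -0.9]
opening: 0.0243
t 25.93 yaw -96.83 pos [0.5109 0.2528 0.1445] open 0.0243 F [ 0.6 -0.9 -0.9] q6 2.01
now-axes shift mm [99.4  2.3 -7.2] turn deg [0.17 1.   0.18] | post-turn-axes shift [99.5  1.9 -5.5]
```

```bash
python3 -m handwheel '[[0.015,[0.03,0.002,-0.0055],[0.1,0.5,0.1]],[0.015,[0.035,0,0],[0,0.5,0.1]],[0.015,[0.022,0,0],[0,0,0]],[0.015,[0.008,0,0],[0,0,0]],[0.015,[0,0,0],[0,0,0]],[0.015,[0,0,0],[0,0,0]]]'
python3 - <<'E'
from h import *
plan([.5161,.2502,.009],-97)
save('wrist','w13.png')
E
```

```text
t: 26.43
tool_pos: [0.517, 0.2486, 0.0513]
tool_rot: [-2.159, 0.134, 2.154]
contact_force: [1.2, 0.0, 0.3]
opening: 0.024
t 26.43 yaw -97.17 pos [0.517  0.2486 0.0513] open 0.0240 F [1.2 0.  0.3] q6 2.01
now-axes shift mm [42.3 -1.5  1.2] turn deg [-0.17 -0.14  0.06] | post-turn-axes shift [42.3 -1.5  1. ]
```

View pics/w13.png

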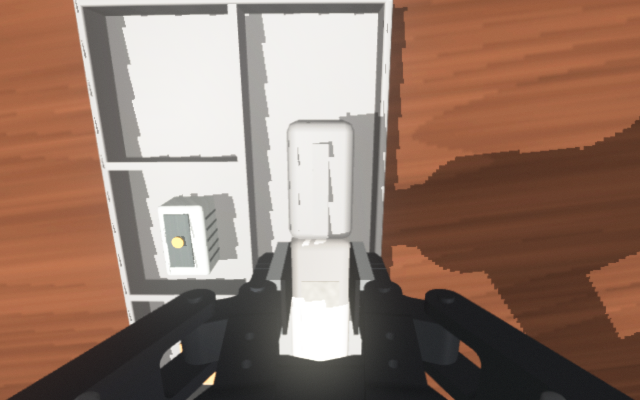

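```bash
python3 -m handwheel '[[0.015,[0.018,-0.001,0.001],[-0.1,0,0]],[0.015,[0.012,0,0],[0,0,0]],[0.015,[0.006,0,0],[0,0,0]],[0.015,[0,0,0],[0,0,0]],[0.015,[0,0,0],[0,0,0]]]'
python3 - <<'E'
from h import *
plan([.5161,.2502,.009],-97)
E
```

```text
t: 26.9
tool_pos: [0.5161, 0.2505, 0.0153]
tool_rot: [-2.161, 0.131, 2.155]
contact_force: [-0.7, 0.3, 0.2]
opening: 0.0237
t 26.90 yaw -97.02 pos [0.5161 0.2505 0.0153] open 0.0237 F [-0.7  0.3  0.2] q6 2.02
now-axes shift mm [6.3 0.3 0. ] turn deg [-0.02 -0.15  0.07] | post-turn-axes shift [6.3 0.3 0. ]
```

```bash
python3 -m handwheel '[[0.015,[0.004,0,0],[0,0,0]],[0.015,[0.002,0,0],[0,0,0]],[0.015,[0,0,0],[0,0,0]]]'
python3 -m handwheel '[[0.015,[0.0015,0,0],[0,0,0]],[0.015,[0,0,0],[0,0,0]]]'
```

```text
t: 27.15
tool_pos: [0.516, 0.2505, 0.009]
tool_rot: [-2.161, 0.131, 2.155]
contact_force: [-0.8, -0.4, -0.1]
opening: 0.0242
t: 27.32
tool_pos: [0.5162, 0.2506, 0.0088]
tool_rot: [-2.16, 0.131, 2.156]
contact_force: [-3.1, -1.4, 5.5]
opening: 0.0243
```

```bash
python3 -m handwheel '[[0.033,[0,0,0],[0,0,0]],[0.033,[0,0,0],[0,0,0]],[0.033,[0,0,0],[0,0,0]],[0.033,[-0.01,0,0],[0,0,0]],[0.033,[-0.03,0,0],[0,0,0]],[0.034,[-0.04,0,0],[0,0,0]],[0.06,[-0.04,0,0],[0,0,0]],[0.06,[-0.04,0,0],[0,0,0]],[0.06,[0,0,0],[0,0,0]]]'
python3 - <<'E'
from h import *
plan([.6145,-.0063,.16],-97)
save('wrist','w14.png')
E
```

```text
t: 28.07
tool_pos: [0.5208, 0.2522, 0.1792]
tool_rot: [-2.175, 0.123, 2.134]
contact_force: [2.1, 0.8, 1.7]
opening: 0.0601
t 28.07 yaw -97.00 pos [0.5208 0.2522 0.1792] open 0.0601 F [2.1 0.8 1.7] q6 2.02
now-axes shift mm [  19.3  245.3 -124.2] turn deg [-0.01 -1.07  0.52] | post-turn-axes shift [  19.2  245.1 -124.5]
```

View pics/w14.png

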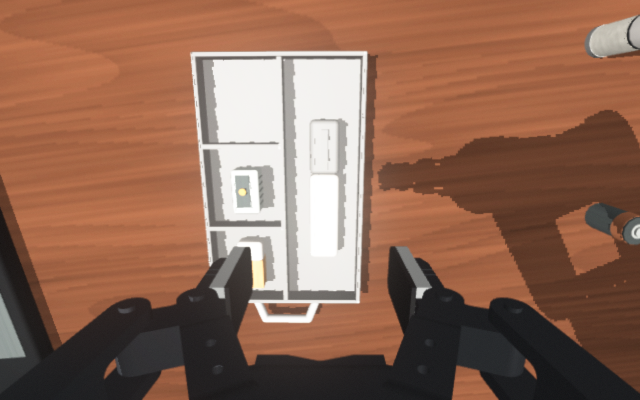

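```bash
python3 -m handwheel '[[0.06,[0,0.035,-0.0177],[0,-0.5,0.3]],[0.06,[0,0.035,-0.0177],[0,-0.5,0.2]],[0.06,[0,0.035,-0.0177],[0,0,0]],[0.06,[0,0.035,-0.0177],[0,0,0]],[0.06,[0,0.035,-0.0177],[0,0,0]],[0.06,[0,0.035,-0.0177],[0,0,0]],[0.06,[0,0.035,-0.0177],[0,0,0]],[0.06,[0,0,0],[0,0,0]],[0.06,[0,0,0],[0,0,0]]]'
python3 - <<'E'
from h import *
plan([.6145,-.0065,.03],-97)
o=ctrl.get_obs();im=save('wrist','w15.png');c=cam('wrist',o)
for r in ctrl.silhouettes('glue_stick','wrist'): print(r['score'],r['box'],rectz(c,r['mask'],.07))
print(proj(c,[[.6145,-.0065,.07],[.6145,-.0065,0]]))
E
```

```text
t: 28.87
tool_pos: [0.6084, -0.0098, 0.1665]
tool_rot: [-2.141, 0.143, 2.178]
contact_force: [-0.4, 1.6, -0.2]
opening: 0.0601
t 28.87 yaw -97.22 pos [ 0.6084 -0.0098  0.1665] open 0.0601 F [-0.4  1.6 -0.2] q6 1.56
now-axes shift mm [136.4  -5.   -8. ] turn deg [-0.22  0.96 -0.41] | post-turn-axes shift [136.5  -4.   -5.7]
0.65 [310.3, 181.1, 35.0, 52.0] [620.9  -6.4  35.3  23.8  -8.4]
[[312.04491641 189.9819986 ]
 [313.19074777 169.85709437]]
```

View pics/w15.png

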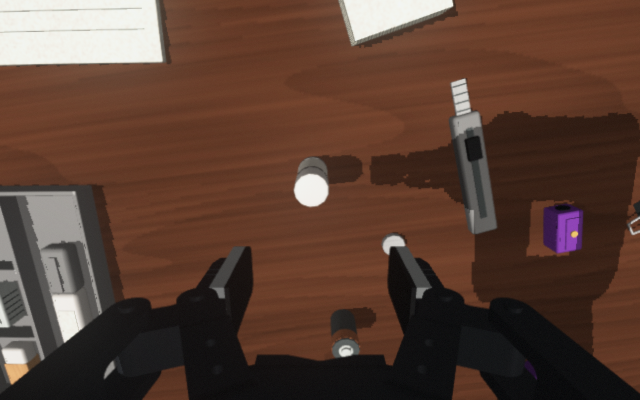

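```bash
python3 -m handwheel '[[0.06,[0.01,-0.004,-0.006],[-0.2,0.5,-0.2]],[0.06,[0.03,0,0],[0,0.4,-0.2]],[0.06,[0,0,0],[0,0,0]],[0.06,[0,0,0],[0,0,0]]]'
python3 - <<'E'
from h import *
plan([.6145,-.0065,.03],-97)
E
```

```text
t: 29.3
tool_pos: [0.6124, -0.0032, 0.1251]
tool_rot: [-2.156, 0.127, 2.166]
contact_force: [-0.4, -0.2, 0.4]
opening: 0.0601
t 29.30 yaw -96.71 pos [ 0.6124 -0.0032  0.1251] open 0.0601 F [-0.4 -0.2  0.4] q6 1.56
now-axes shift mm [95.1  3.  -2.9] turn deg [ 0.29  0.28 -0.01] | post-turn-axes shift [95.1  3.  -2.5]
```

```bash
python3 -m handwheel '[[0.06,[0.03,0.003,-0.0015],[0.2,0.2,0]],[0.06,[0.03,0,0],[0,0,0]],[0.06,[0.022,0,0],[0,0,0]],[0.06,[0.01,0,0],[0,0,0]],[0.06,[0,0,0],[0,0,0]],[0.06,[0,0,0],[0,0,0]]]'
python3 - <<'E'
from h import *
plan([.6145,-.0065,.03],-97)
E
```

```text
t: 29.8
tool_pos: [0.6168, -0.0077, 0.0367]
tool_rot: [-2.165, 0.132, 2.153]
contact_force: [-0.3, -0.3, 0.5]
opening: 0.0597
t 29.80 yaw -96.98 pos [ 0.6168 -0.0077  0.0367] open 0.0597 F [-0.3 -0.3  0.5] q6 1.56
now-axes shift mm [ 6.7 -1.   2.5] turn deg [ 0.02 -0.31 -0.02] | post-turn-axes shift [ 6.7 -1.   2.5]
```

```bash
python3 -m handwheel '[[0.06,[0.006,-0.001,0.002],[0,-0.3,0]],[0.06,[0,0,0],[0,0,0]],[0.06,[0,0,0],[0,0,0]]]'
python3 -m handwheel '[[0.015,[0,0,0],[0,0,0]],[0.015,[0,0,0],[0,0,0]],[0.015,[0,0,0],[0,0,0]],[0.015,[0,0,0],[0,0,0]],[0.015,[0,0,0],[0,0,0]],[0.015,[0,0,0],[0,0,0]],[0.015,[0,0,0],[0,0,0]]]' 50
python3 - <<'E'
from h import *
plan([.6145,-.0065,.03],-97)
E
```

```text
t: 30.05
tool_pos: [0.6151, -0.0069, 0.0307]
tool_rot: [-2.16, 0.133, 2.158]
contact_force: [1.7, -0.8, 0.5]
opening: 0.06
t: 30.63
tool_pos: [0.6147, -0.0069, 0.03]
tool_rot: [-2.158, 0.133, 2.159]
contact_force: [-0.1, 0.1, 3.2]
opening: 0.0251
t 30.63 yaw -97.02 pos [ 0.6147 -0.0069  0.03  ] open 0.0251 F [-0.1  0.1  3.2] q6 1.56
now-axes shift mm [-0.  -0.4  0.3] turn deg [-0.02  0.01 -0.02] | post-turn-axes shift [-0.  -0.4  0.3]
```

```bash
python3 -m handwheel '[[0.015,[-0.01,0,0],[0,0,0]],[0.015,[-0.02,0,0],[0,0,0]],[0.015,[-0.03,0,0],[0,0,0]],[0.015,[-0.03,0,0],[0,0,0]],[0.015,[-0.02,0,0],[0,0,0]],[0.015,[0,-0.0349,0.0059],[0,0,0]],[0.015,[0,-0.0349,0.0059],[0,0,0]],[0.015,[0,-0.0349,0.0059],[0,0,0]],[0.015,[0,-0.0349,0.0059],[0,0,0]],[0.015,[0,-0.0349,0.0059],[0,0,0]]]'
python3 -m handwheel '[[0.015,[0,-0.0349,0.0059],[0,0,0]],[0.015,[0,-0.0349,0.0059],[0,0,0]],[0.015,[0,-0.0349,0.0059],[0,0,0]],[0.015,[0,-0.0349,0.0059],[0,0,0]],[0.015,[0,0,0],[0,0,0]],[0.015,[0,0,0],[0,0,0]]]'
python3 - <<'E'
from h import *
plan([.6002,.3114,.08],-97)
save('wrist','w16.png')
E
```

```text
t: 31.47
tool_pos: [0.606, 0.1714, 0.1398]
tool_rot: [-2.157, 0.133, 2.159]
contact_force: [0.7, 0.1, -0.0]
opening: 0.0246
t: 31.97
tool_pos: [0.5994, 0.313, 0.1394]
tool_rot: [-2.159, 0.13, 2.162]
contact_force: [-0.1, -1.0, -0.0]
opening: 0.0252
t 31.97 yaw -96.83 pos [0.5994 0.313  0.1394] open 0.0252 F [-0.1 -1.  -0. ] q6 2.06
now-axes shift mm [59.4  1.5 -1. ] turn deg [ 0.17  0.06 -0.05] | post-turn-axes shift [59.4  1.5 -1. ]
```

View pics/w16.png

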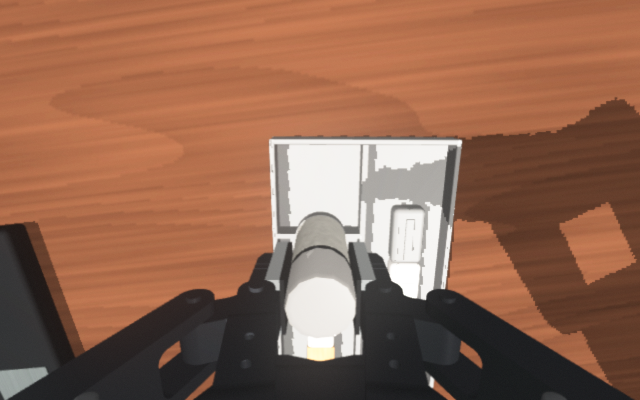

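```bash
python3 -m handwheel '[[0.015,[0.03,0.0015,-0.001],[0.1,0,0]],[0.015,[0.03,0,0],[0,0,0]],[0.015,[0.012,0,0],[0,0,0]],[0.015,[0,0,0],[0,0,0]],[0.015,[0,0,0],[0,0,0]]]'
python3 - <<'E'
from h import *
plan([.6002,.3114,.034],-97)
E
```

```text
t: 32.43
tool_pos: [0.6006, 0.3086, 0.0669]
tool_rot: [-2.154, 0.137, 2.16]
contact_force: [0.0, -0.7, 1.5]
opening: 0.0247
t 32.43 yaw -97.19 pos [0.6006 0.3086 0.0669] open 0.0247 F [ 0.  -0.7  1.5] q6 2.06
now-axes shift mm [32.9 -2.8  0.7] turn deg [-0.19  0.14 -0.08] | post-turn-axes shift [32.9 -2.7  0.7]
```

```bash
python3 -m handwheel '[[0.015,[0.014,-0.0015,0.0005],[-0.1,0.1,0]],[0.015,[0.01,0,0],[0,0,0]],[0.015,[0.003,0,0],[0,0,0]],[0.015,[0,0,0],[0,0,0]],[0.015,[0,0,0],[0,0,0]]]'
python3 - <<'E'
from h import *
plan([.6002,.3114,.034],-97)
E
```

```text
t: 32.85
tool_pos: [0.6005, 0.3113, 0.0403]
tool_rot: [-2.159, 0.133, 2.158]
contact_force: [0.5, -0.7, -0.5]
opening: 0.0248
t 32.85 yaw -97.01 pos [0.6005 0.3113 0.0403] open 0.0248 F [ 0.5 -0.7 -0.5] q6 2.06
now-axes shift mm [ 6.3 -0.1  0.3] turn deg [-0.01 -0.04 -0.03] | post-turn-axes shift [ 6.3 -0.   0.3]
```

```bash
python3 -m handwheel '[[0.015,[0.004,0,0],[0,0,0]],[0.015,[0.002,0,0],[0,0,0]],[0.015,[0,0,0],[0,0,0]]]'
python3 -m handwheel '[[0.015,[0.001,0,0],[0,0,0]],[0.015,[0,0,0],[0,0,0]]]'
```

```text
t: 33.1
tool_pos: [0.6004, 0.3112, 0.034]
tool_rot: [-2.159, 0.133, 2.158]
contact_force: [0.3, 0.2, -0.9]
opening: 0.025
t: 33.27
tool_pos: [0.6007, 0.3113, 0.034]
tool_rot: [-2.16, 0.133, 2.157]
contact_force: [-2.0, -0.8, 3.4]
opening: 0.0249
```

```bash
python3 -m handwheel '[[0.032,[0,0,0],[0,0,0]],[0.04,[0,0,0],[0,0,0]],[0.05,[0,0,0],[0,0,0]],[0.055,[0,0,0],[0,0,0]],[0.055,[-0.02,0,0],[0,0,0]],[0.055,[-0.03,0,0],[0,0,0]],[0.055,[-0.04,0,0],[0,0,0]],[0.055,[-0.04,0,0],[0,0,0]],[0.055,[-0.03,0,0.03],[0,0,0]],[0.055,[0,0,0.04],[0,0,0]]]'
python3 -m handwheel '[[0.055,[0,0,0.04],[0,0,0]],[0.055,[0,0,0.04],[0,0,0]],[0.055,[0,0,0],[0,0,0]]]'
python3 - <<'E'
from h import *
plan([.5,.3,.2],-97)
o=ctrl.get_obs();c=cam('wrist',o)
save('wrist','w17.png');save('scene','s17.png');save('side','d17.png')
p=np.load('tray.npy')
def T(w): 
    d=np.array(w)[:2]-p[:2];C,S=np.cos(p[2]),np.sin(p[2]);return np.round([C*d[0]+S*d[1],-S*d[0]+C*d[1]],4)
for th,z in [('highlighter',.022),('eraser',.02),('sharpener',.026),('glue_stick',.074),('cutter',.01),('usb_stick',.01),('battery',.05)]:
  for n in ['wrist','side','scene']:
    for r in ctrl.silhouettes(th,n)[:6]:
        cc=c if n=='wrist' else cam(n)
        a=rectz(cc,r['mask'],z); 
        if r['score']>.4:print(th,n,round(r['score'],2),a.tolist(),'tray',T(a[:2]/1000))
E
```

```text
t: 34.1
tool_pos: [0.5368, 0.3212, 0.2026]
tool_rot: [-2.17, 0.127, 2.137]
contact_force: [0.4, 0.2, 1.3]
opening: 0.0549
t: 34.35
tool_pos: [0.4456, 0.3299, 0.191]
tool_rot: [-2.156, 0.13, 2.165]
contact_force: [-0.1, -0.0, -1.0]
opening: 0.0548
t 34.35 yaw -96.81 pos [0.4456 0.3299 0.191 ] open 0.0548 F [-0.1 -0.  -1. ] q6 2.19
now-axes shift mm [ -9.1  23.2 -57.5] turn deg [ 0.19  0.23 -0.11] | post-turn-axes shift [ -9.   23.  -57.6]
highlighter wrist 0.59 [513.5, 251.7, 125.8, 27.7, -7.2] tray [0.0028 0.0343]
highlighter side 0.53 [513.9, 237.0, 125.2, 40.6, -9.0] tray [0.0006 0.0488]
highlighter scene 0.6 [519.8, 243.2, 133.5, 44.8, -8.9] tray [-0.0045  0.042 ]
eraser wrist 0.63 [449.8, 329.4, 51.3, 25.3, -7.5] tray [ 0.0754 -0.0351]
eraser side 0.63 [449.6, 319.2, 50.8, 43.7, -8.5] tray [ 0.0744 -0.025 ]
eraser scene 0.51 [455.3, 323.0, 53.6, 42.3, -1.6] tray [ 0.0692 -0.0294]
sharpener wrist 0.7 [522.7, 320.7, 40.1, 25.0, -6.2] tray [ 0.002  -0.0353]
sharpener wrist 0.66 [587.2, 312.1, 21.8, 8.8, 83.2] tray [-0.0631 -0.0346]
sharpener side 0.69 [521.0, 304.8, 43.7, 38.1, 81.1
[... 838 characters left out ...]
] tray [-0.0718  0.0119]
glue_stick scene 0.73 [615.5, 272.2, 105.7, 23.1, -71.3] tray [-0.096   0.0016]
cutter wrist 0.7 [513.9, 249.0, 129.9, 28.6, -7.3] tray [0.002  0.0369]
cutter side 0.65 [607.3, -150.1, 141.7, 32.4, 9.8] tray [-0.1391  0.4217]
cutter scene 0.9 [610.7, -146.0, 141.4, 32.8, 11.8] tray [-0.1419  0.4173]
usb_stick side 0.64 [471.0, -371.1, 58.2, 23.8, -44.7] tray [-0.0306  0.6576]
usb_stick scene 0.57 [474.2, -368.6, 58.9, 22.4, -49.1] tray [-0.0335  0.6548]
battery side 0.59 [449.5, -43.1, 68.5, 25.5, 80.0] tray [0.0305 0.3347]
battery scene 0.53 [471.1, -32.9, 62.7, 23.9, -50.4] tray [0.0103 0.3219]
battery scene 0.47 [472.0, 289.8, 52.4, 43.0, 1.4] tray [0.0486 0.0015]
```

View pics/w17.png

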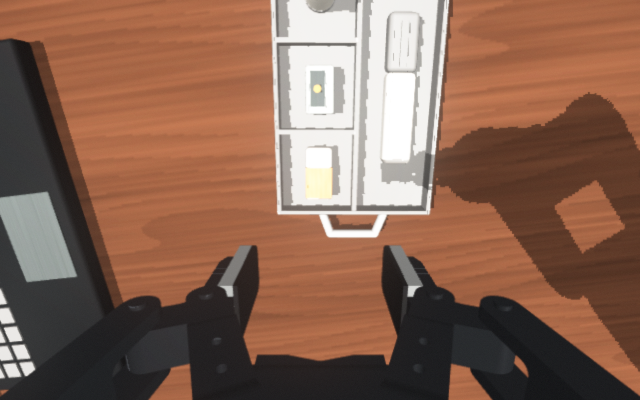

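View pics/s17.png

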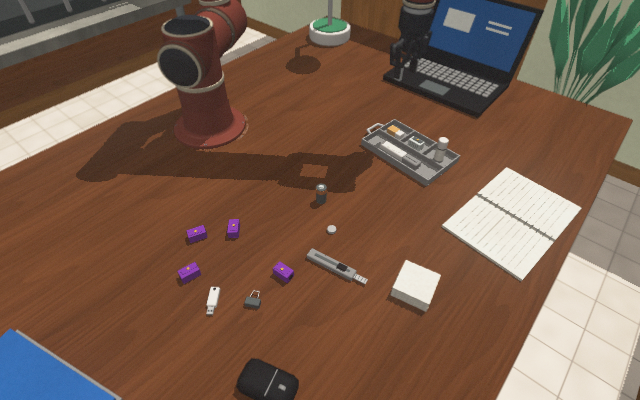

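View pics/d17.png

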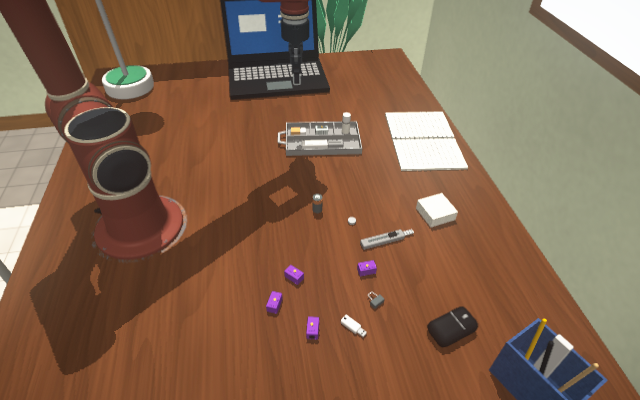

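All four lie in their cells. The glue stick stands in the far small cell (scene (443,150), side (347,123)), and the look-alikes have not moved. One last triangulation before handing in.

```bash
python3 - <<'E'
from h import *
cs=[cam('scene'),cam('side')];P=tri(cs,[(443,141),(347,115)]);p=np.load('tray.npy');d=P[:2]-p[:2];C,S=np.cos(p[2]),np.sin(p[2])
print('glue top',P.round(4),'tray',C*d[0]+S*d[1],-S*d[0]+C*d[1])
for c in cs: print(proj(c,[[.6005,.3113,.074],[.6005,.3113,.004]]).round())
print(ctrl.finish_job(),ctrl.get_obs()['t'])
E
```

```text
glue top [0.6034 0.3096 0.0702] tray -0.07945620979707445 -0.034097672611660634
[[443. 139.]
 [437. 159.]]
[[346. 114.]
 [345. 132.]]
the job is handed in; nothing more can be done
the job is handed in; nothing more can be done
```

The kit tray is packed and the job is handed in, after about 35 s of the 99 s allowed. Each thing was lowered until the wrist force showed it touching the cell floor, then let go.

Tray-frame positions from the last look, in mm:

| Thing | Measured centre | Cell centre | Measured by |
|---|---|---|---|
| Highlighter | (3, 34) | (0, 35.5) | wrist picture |
| Eraser | (75, -35) | (76, -35.5) | wrist picture |
| Sharpener | (2, -35) | (0, -35.5) | wrist picture |
| Glue stick, top | (-79, -34), 70 mm up | (-76, -35.5) | triangulated from the scene and side pictures |

- **Glue stick:** it stands upright. Its top measured 70 mm up where 74 mm was expected, which I put down to camera error.
- **Look-alikes:** the cutter, USB stick and battery look the same in the fixed cameras as at the start, and the battery is still standing.
- **Disagreements:**
  - The fixed cameras' outlines put the low things in the tray 2–16 mm off the wrist picture, because their slanted view takes in the sides as well. I trusted the wrist picture.
  - The tray's wall tops measured 19 mm where the text says 22 mm.
  - The arm often stopped 5–10 mm off what I asked, so I corrected it from its measured pose before every grasp except the sharpener's, and before every release.

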